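# Clamp the glaze jar in the shaker

## Robot

A 6-joint arm with a two-finger parallel gripper is mounted at the origin on the work surface. World frame = base frame: x ahead of the robot, y to its left, z up, the work surface at z = 0. Lengths are in m, angles in degrees, forces in N, time in s.
With the tool pointing down it reaches from about 0.325 to 0.75 m from the base axis. Payload 7.6 kg.
Tool frame: the origin (TCP) lies on the centre line of the jaws, within the pads' length; the fingertips stand 22 mm ahead of it and the grasp point (between the pads) lies 3 mm ahead of it; x points along the fingers, y is the direction in which the jaws open and shut, and the axes are right-handed (so a half turn about x gives the same grasp; the last joint's range is limited). The gripper opens to 85 mm and grips with 20 to 120 N. Pads are 22 mm wide; open, the fingers measure 114 mm over their backs; the gripper's body (76 mm by 85 mm) begins 54 mm behind the grasp point. The pads swing forward as they close: fully open they stand 13 mm farther back than shut.
Start: joints at [68.165, 2.991, 80.254, -0, 96.75, -4.028], TCP at [0.161, 0.5, 0.253] pointing down, gripper open.
Joint ranges: [-166.34, 166.34], [-52.06, 124.39], [6.96, 135.62], [-60.46, 240.46], [14.63, 156.25], [-167.68, 167.68]. Speed limits (degrees/s): [147.25, 147.25, 172.46, 180, 180, 180].

## Interface

Orientations are given as a 3x3 rotation matrix whose columns are the frame's x, y, z axes.
In Python, from bench import bot gives the robot as it stands.
- The arm moves only by the tool send_rows, never from a script. Its argument "motion" is a list of rows, each an object with "delta_pos": the shift along the world's x, y, z in cm, a list of three; "turn": the turn, a rotation vector about the world's x, y, z in degrees, a list of three; "hand": the closure in counts, from 0 (fully open) to 255 (shut). In form: [{"delta_pos": [dx, dy, dz], "turn": [ax, ay, az], "hand": hand}, ...]. A call has 1 to 10 rows; each row shifts and turns the commanded pose from where the row before left it; what a row does not reach is not made up. A row lasts 1/12 s, in which the tool goes at most 41.7 mm and 7.16 degrees, less where a joint would pass 70% of its speed; a pose out of reach is approached as far as the arm can. A call is refused whole if a number of a shift passes 4.17 or a number of a turn 7.16, either way. A call with a gripper value outside its range is refused whole. The fingers move at their own pace and stop on an object; "squeeze" is the grip in N (left out, the last holds). Time passes only in rows, so rows that do not move let the fingers close. It gives the time, the measured TCP pose, the force and the opening at its end, in the units of the state.
- bot.sense(): the state, without advancing time (a new reading comes with each control period).
- bot.read_camera(name): name is "scene" or "side" or "wrist"; returns a dict with "pixels" (420x560x3 uint8, red, green, blue), "fx", "fy", "cx", "cy" (pixels), "rvec" (rotation vector, rad) and "tvec" (3), from world to camera coordinates, as OpenCV has them. Camera axes: x right, y down, z forward; pixel columns grow to the right and rows downward; lengths in m; the calibration is good to about 2 mm. A picture is of the moment at which its call begins. There is no depth.
- bot.hand_in(): hands the job in, once; it reports no verdict.
Trained networks look in a picture, given as the dict that the camera call returned (one of the last four; its "shot" number tells which), for a name from the list of things; names that differ only in an ending like _2 or _b are one class to them, and where a whole thing is asked for, a point or a joint stands for the part that bears it (a point fixed in the world has none). Each returns a list of dicts, best first, with "score" (0 to 1); they miss things now and then, are a little off and sometimes report something else, mostly with a low value. They report only what shows in the picture. A call takes as long as a camera call. They do not tell look-alikes from the thing itself.
- bot.spot_in(picture, thing): "location" ([column, row] in pixels, amid what is visible of it).
- bot.outline_of(picture, thing): "mask" (420x560 bool, what is visible of it) and "location" ([column, row] in pixels, amid what is visible of it).
The state is a dict: "time": time; "qpos": joint angles; "qd": joint speeds; "joint_efforts": joint torques, N m; "eef_pos": TCP position; "tool_rot": TCP orientation; "ft_force": force on the tool from outside, world axes, zero at the start; "moment": the same for the moment, N m; "grip_width": finger opening in m.
Only numpy, scipy, OpenCV 4.12 (cv2) and the standard library are available. Lean on these libraries where they do the work, as an engineer would, in place of code of your own. Each camera call takes 0.05 s, during which the arm holds its last target.

## Task

Clamp the round jar lying on the table into the shaker: lay it on its side on the shaker's deck, centred between the two pairs of prongs, and let go. Then hook the latch's claw over the keeper of the sliding jaw, and after that swing the lever over centre until it lies fully down, so the jaw is drawn up against the jar. Leave the beaker, the bowl and the plaster chuck standing where they are.

Things in the scene. Friction and masses are not known exactly. Their poses are not given: they have to be found in the camera images.
- shaker: Grey jar shaker, fixed, 270 x 310 mm, flat deck 50 mm above the table. Origin on the table; x points away from the robot, y left. Deck: x -160..110, y -163..147. Jar lane at y +55: two fixed prongs (x -4..21, centred at y +10 and +100, 20 wide, 40 high) face two prongs of the sliding jaw (faces at x -70 when open). Latch lane at y -90.
- jar_seat (a point): Where the jar's centre is once clamped: 26 mm above the deck, shaker x -30, y +55; axes as the shaker's. Jaw open, the gap between prongs is 66 mm (x -40..+26 from here), so lay the jar about 7 mm nearer -x, its axis along y. Between the two prongs of a pair 70 mm is free for a finger, down to the deck, from x -85 to far beyond the jar on the other side.
- guard_bar (a point): Middle of the round guard bar, 16 mm thick, above the lever's resting place: it runs along shaker y at x 60, axis 125 mm above the deck, on posts at y -152 and +137. Under it the lever can be pressed down only with the tool leaning back (top towards shaker -x) by 30 to 45 deg.
- jar: Straight-sided round plastic jar with screw cap, 52 mm diameter, 130 mm long, 0.25 to 0.5 kg, lying on its side on the table; rolls freely. Origin: its centre (26 mm above what it lies on). x axis: along the jar.
- jaw (a joint): Sliding jaw's travel in m: 0 open, grows to +x as it is drawn towards the fixed prongs; 0.0145 when clamped on the jar. A spring of 4 to 10 N pushes it open.
- keeper (a point): Top edge, on the -x side, of the keeper: a plain steel block on the jaw in the latch lane, 10 mm thick (x 0..+10 from here), 30 wide, top 36 mm above the deck. The claw's tooth must catch this -x face; the 44 mm behind it (-x) is free, 24 mm deep. Axes as the shaker's.
- lever (a joint): Lever angle, rad: 0 = lying flat towards shaker +x (shut), 1.57 upright, up to 2.4 leaning to -x. Stays where left (friction about 0.1 Nm).
- lever_pivot (a point): Lever's pivot: shaker x 0, y -90, 30 mm above the deck, axis along shaker y.
- lever_mid (a point): Where to push: on the lever's upper face, 55 mm from the pivot. The lever is a steel strip 22 mm wide, 90 long; its upper face lies 7 mm above the line from the pivot. x axis: along the lever to its free end, z out of the upper face. Pushing here needs under 15 N.
- claw (a joint): Angle of the claw against the lever, rad; claw's own slope (nose-down, about shaker y) = lever minus claw. 0 slope = level. Hinge is loose: the claw drops by its weight; at the start its nose rests on top of the keeper or just short (+x) of it.
- claw_pin (a point): Pin on which the claw hangs on the lever, 24 mm from the lever's pivot and 9.6 deg below the lever's line (in lever axes x 23.7, z -4 mm). x axis: the claw's, pointing from nose to pin, z up when level. Pulling the claw raises the lever.
- claw_fin (a point): Centre of the grip fin on the claw's nose: 12 mm thick (claw y), 20 long (x), its sides reach from 19 mm below to 17 mm above this point. In claw axes from the pin: x -88.5, z +36 mm. Hold by pinching along y.
- claw_tooth (a point): Lower inner corner of the tooth that points down at the claw's nose: in claw axes from the pin x -90.5, z -2 mm. Tooth 8 mm thick (towards -x), 26 wide, 12 deep below the nose plate (its underside at z +10), which rests on the keeper's top when hooked. Hooking needs the lever at about 1.6 to 2.1 rad.
- beaker: Bystander: terracotta beaker, 76 mm wide, 85 high, standing upright; origin under its centre. Must not be moved.
- bowl: Bystander: white bowl, 104 mm wide, 55 high; origin under its centre. Must not be moved.
- chuck: Bystander: pale plaster cylinder with bevelled top, 72 mm wide, 70 high; origin under its centre. Must not be moved.
Things that resemble listed ones, but are neither listed nor needed, are in the scene too. What is meant by the jar is not yellow, and is the larger of those in its own colour.

How it is judged:
By the outcome, as a careful person would: the job done as asked, in the order asked, and still so for the second after the job is handed in, with the robot touching nothing.
It also fails if it takes over 61 s, if anything falls off the work surface, if the arm or the gripper's body presses on something with over 40 N, if the wrist force passes 120 N, or if a joint passes its speed limit or range.

## Working session

There is one attempt and no reset: what is moved stays moved. The work goes in short steps, Python scripts to look and compute and a tool call to move; the robot and the scene stay as the last step left them, time stands still between calls to the robot, and variables do not carry over. Pictures are saved under pics/ and viewed, and the job is handed in when it is done.

Besides the shell and the picture viewer there is one more tool, called after "Emit:" by a JSON object that holds its "fn" and its "kwargs". send_rows: Moves the arm, as the interface text tells. Its arguments: {"type":"object","properties":{"motion":{"type":"array","items":{"type":"object","properties":{"delta_pos":{"type":"array","items":{"type":"number"}},"turn":{"type":"array","items":{"type":"number"}},"hand":{"type":"number"}}}},"squeeze":{"type":"number"}},"required":["motion"]}

```bash
ls; mkdir -p pics
python3 - <<'E'
from bench import bot
import cv2
s=bot.sense()
for k in s: print(k,s[k])
for n in ["scene","side","wrist"]:
    p=bot.read_camera(n); cv2.imwrite(f"pics/{n}0.png",p["pixels"][:,:,::-1]); print(n,p["fx"],p["fy"],p["cx"],p["cy"],p["rvec"],p["tvec"],p["shot"])
    for t in ["shaker","jar","claw_fin","lever","beaker","bowl","chuck"]:
        print(t,[(round(d["score"],2),[int(v) for v in d["location"]]) for d in bot.spot_in(p,t)][:4])
E
```

```text
pics
time 0.0
qpos [ 6.81636083e+01  3.02986695e+00  8.03141321e+01  5.75872885e-04
  9.67498211e+01 -4.02761205e+00]
qd [-0.00213049 -0.0183973   0.07303156  0.01556414  0.03421316 -0.07849603]
joint_efforts [-4.46727499e-04 -3.81660354e+01 -3.60190094e+01 -1.62189035e-04
  6.06839050e-03  3.46864297e-07]
eef_pos [0.16043886 0.49959987 0.25243841]
tool_rot [[-6.18334368e-04  3.05839577e-01  9.52082859e-01]
 [-1.51626874e-03  9.52081660e-01 -3.05840177e-01]
 [-9.99998659e-01 -1.63272497e-03 -1.24969822e-04]]
ft_force [ 0.83731315  0.07637029 -0.05533513]
moment [-0.03442753 -0.00166654 -0.01818032]
grip_width 0.08535551889125759
scene 393.890670529649 393.890670529649 276.1777311909309 204.38747300509806 [ 1.41829667  2.18157678 -0.8746697 ] [ 0.12768827 -0.33552176  1.55059598] 1
shaker [(0.67, [209, 190])]
jar [(0.96, [346, 313]), (0.71, [363, 245])]
claw_fin [(0.69, [187, 156])]
lever [(0.71, [184, 162]), (0.25, [209, 188])]
beaker [(0.7, [363, 190])]
bowl [(0.94, [302, 240])]
chuck [(0.69, [318, 211])]
side 428.4454434816077 428.4454434816077 279.51120382084133 208.4497080463177 [ 0.07920779 -2.76174017  1.43473042] [0.56403487 0.04080498 1.25625428] 2
shaker [(0.84, [295, 185])]
jar [(0.89, [292, 361]), (0.88, [187, 306]), (0.6, [285, 301]), (0.59, [291, 184])]
claw_fin [(0.79, [306, 151])]
lever [(0.65, [295, 147])]
beaker [(0.85, [354, 281])]
bowl [(0.86, [252, 250])]
chuck [(0.86, [309, 255])]
wrist 318.28063556382745 318.28063556382745 280.2316845139221 212.38759765970016 [-2.34312594 -1.70760052 -0.24729301] [-0.52560172 -0.03643618  0.37866109] 3
shaker []
jar []
claw_fin []
lever []
beaker [(0.7, [198, 359])]
bowl []
chuck []
```

View pics/scene0.png

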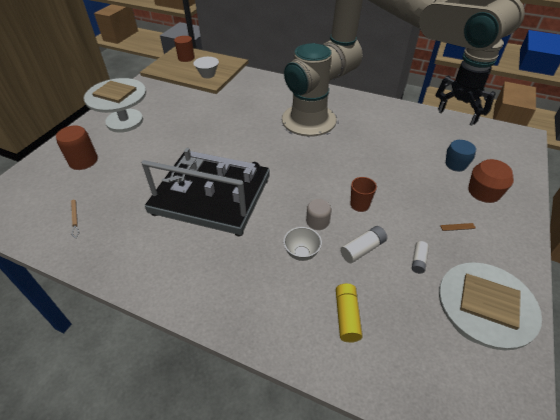

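View pics/side0.png

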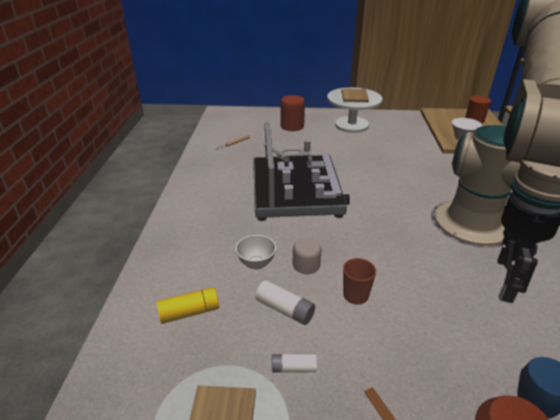

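View pics/wrist0.png

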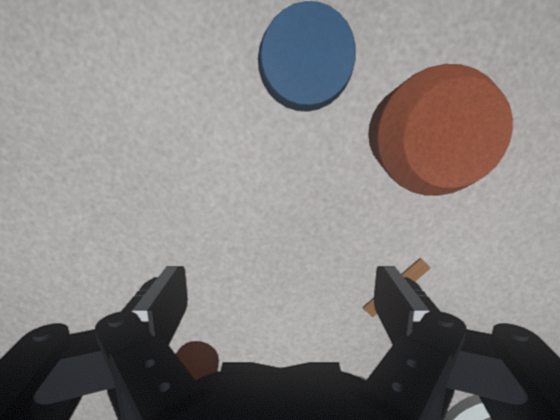

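Scene: the jar is the white one with a grey cap at (363,245) in scene and (285,301) in side. The shaker is at about (209,190) in scene. I'll zoom in for measurement.

```bash
cat > h.py <<'E'
import numpy as np, cv2
from bench import bot
from scipy.optimize import least_squares
from scipy.spatial.transform import Rotation as Rn
def cal(p):
    R=cv2.Rodrigues(np.array(p["rvec"],float))[0]; return R,np.array(p["tvec"],float).ravel()
def proj(p,X):
    R,t=cal(p); X=np.atleast_2d(X); c=X@R.T+t
    return np.c_[p["fx"]*c[:,0]/c[:,2]+p["cx"],p["fy"]*c[:,1]/c[:,2]+p["cy"]]
def onz(p,uv,z):
    R,t=cal(p); d=R.T@np.array([(uv[0]-p["cx"])/p["fx"],(uv[1]-p["cy"])/p["fy"],1]); o=-R.T@t
    return o+d*(z-o[2])/d[2]
def tri(ps,uvs):
    A=[];b=[]
    X0=onz(ps[0],uvs[0],0.05)
    return least_squares(lambda X:np.concatenate([proj(p,X)[0]-u for p,u in zip(ps,uvs)]),X0).x
def crop(p,name,c0,r0,w,h,s):
    im=p["pixels"][r0:r0+h,c0:c0+w,::-1]; cv2.imwrite(name,cv2.resize(im,None,fx=s,fy=s,interpolation=cv2.INTER_CUBIC))
E
python3 - <<'E'
from h import *
import pickle
a=bot.read_camera("scene"); b=bot.read_camera("side")
pickle.dump((a,b),open("ab.pkl","wb"))
crop(a,"pics/sc1.png",130,140,150,100,5); crop(b,"pics/si1.png",235,110,130,110,5)
for p in (a,b):
    for d in bot.outline_of(p,"jar"):
        m=d["mask"]; pts=np.argwhere(m)[:,::-1].astype(float); c=pts.mean(0); w,v=np.linalg.eigh(np.cov(pts.T)); print(d["score"],c,onz(p,c,.026),m.sum(), v[:,1],np.sqrt(w))
    
    print([ (d["score"],onz(p,d["location"],.04)) for n in("beaker","bowl","chuck") for d in bot.spot_in(p,n)])
E
```

```text
0.91 [348.16045381 313.12317666] [0.75380128 0.38878826 0.026     ] 1234 [0.12371799 0.99231742] [ 6.20715085 16.21398857]
0.87 [364.10874704 243.46690307] [0.53262627 0.36699921 0.026     ] 846 [-0.84428406  0.53589591] [ 5.14756975 13.44610996]
0.83 [420.11556604 256.51650943] [0.51508048 0.51680769 0.026     ] 424 [-0.14951958  0.98875877] [3.94439029 8.68520887]
[(0.95, array([0.36154587, 0.3061464 , 0.04      ])), (0.73, array([0.60298677, 0.20482442, 0.04      ])), (0.43, array([ 0.40368961, -0.1520822 ,  0.04      ])), (0.6, array([0.59796612, 0.20579796, 0.04      ])), (0.94, array([0.49086989, 0.21463396, 0.04      ])), (0.44, array([ 0.40019004, -0.16325536,  0.04      ]))]
0.81 [187.3799308  304.97370242] [0.74983451 0.38569315 0.026     ] 1445 [-0.9664573   0.25682736] [ 6.80909136 17.60422465]
0.74 [294.88292683 151.22439024] [ 0.53011328 -0.36948976  0.026     ] 205 [-0.97740844  0.21135928] [ 3.59444305 12.95603123]
0.6 [285.13561848 301.93442623] [0.53095741 0.36420245 0.026     ] 1342 [-0.89809245 -0.43980672] [ 6.43279752 17.14594504]
0.57 [293.65133172 362.81113801] [0.5067645 0.5214986 0.026    ] 826 [-0.99994854  0.01014448] [ 5.30027486 12.96398121]
[(0.74, array([0.36903139, 0.29874024, 0.04      ])), (0.63, array([ 0.42786873, -0.16307408,  0.04      ])), (0.9, array([0.61041773, 0.21208797, 0.04      ])), (0.88, array([0.47735852, 0.21573304, 0.04      ]))]
```

View pics/sc1.png

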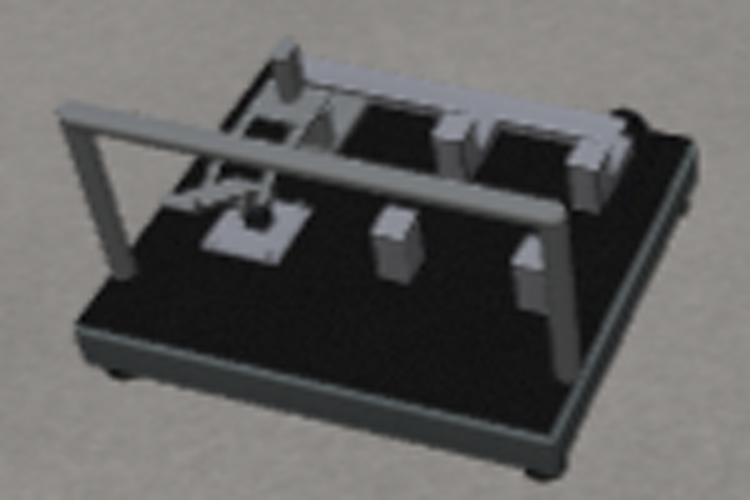

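View pics/si1.png

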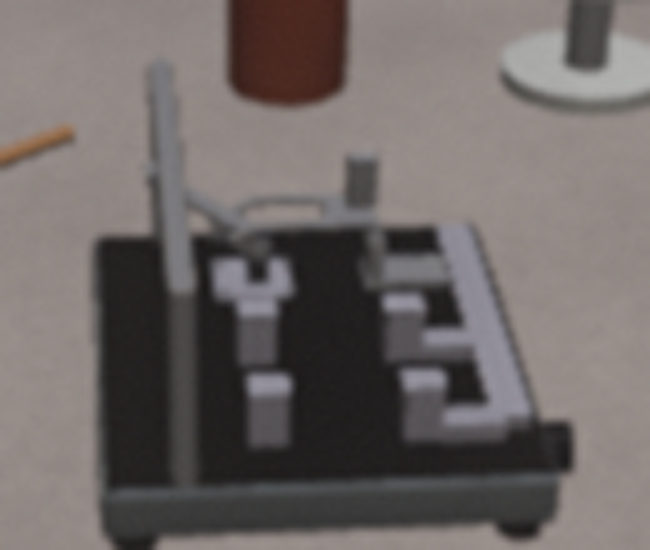

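```bash
cat > fit.py <<'E'
from h import *
import pickle
from scipy.optimize import minimize
a,b=pickle.load(open("ab.pkl","rb"))
S=[((110,-163,50),(80,330)),((110,147,50),(548,438)),((-160,147,50),(693,145)),((60,137,175),(555,213)),((60,-152,175),(70,110)),((8.5,10,90),(396,222))]
D=[((110,147,50),(104,492)),((-160,147,50),(558,478)),((110,-163,50),(97,240)),((-160,-163,50),(470,228)),((8.5,10,90),(257,310)),((8.5,100,90),(269,385)),((60,137,175),(180,280)),((60,-152,175),(160,70))]
def uvs(L,off): return np.array([l[0] for l in L])/1000, (np.array([l[1] for l in L])+.5)/5-.5+off
XS,US=uvs(S,np.array([130,140])); XD,UD=uvs(D,np.array([235,110]))
def T(q,X): 
    c,s=np.cos(q[2]),np.sin(q[2]); return X@np.array([[c,-s,0],[s,c,0],[0,0,1]]).T+[q[0],q[1],0]
f=lambda q:np.r_[(proj(a,T(q,XS))-US).ravel(),(proj(b,T(q,XD))-UD).ravel()]
r=least_squares(f,[.5,-.2,0],loss="soft_l1"); print("shaker",r.x,np.degrees(r.x[2])); print(np.round(f(r.x).reshape(-1,2),1))
for p,L,X,U in((a,S,XS,US),(b,D,XD,UD)):
    g=lambda q:(proj(p,T(q,X))-U).ravel(); rr=least_squares(g,r.x); print(rr.x,rr.cost)
np.save("shk.npy",r.x)
E
python3 fit.py
cat > jar.py <<'E'
from h import *
from scipy.optimize import minimize
def cylmask(p,q,z=.026,R=.026,L=.130,k=4):
    t=np.linspace(0,2*np.pi,40); u=np.array([np.cos(q[2]),np.sin(q[2]),0]); n=np.array([-u[1],u[0],0]); c=np.array([q[0],q[1],z])
    P=np.vstack([c+s*L/2*u+R*(np.cos(t)[:,None]*n+np.sin(t)[:,None]*np.array([0,0,1])) for s in(-1,1)])
    h=cv2.convexHull(((proj(p,P)+.5)*k*16).astype(np.int32)); m=np.zeros((420*k,560*k),np.uint8); cv2.fillConvexPoly(m,h,255,shift=4)
    return cv2.resize(m,(560,420),interpolation=cv2.INTER_AREA)/255.
def fitjar(ps,ms,q0,z=.026):
    def c(q): 
        return sum(np.abs(cylmask(p,q,z)-m).sum()/m.sum() for p,m in zip(ps,ms))
    r=minimize(c,q0,method="Nelder-Mead",options=dict(initial_simplex=np.array(q0)+np.array([[0,0,0],[.01,0,0],[0,.01,0],[0,0,.15]]),xatol=1e-4,fatol=1e-4)); return r.x,r.fun
def maskof(p,near):
    L=bot.outline_of(p,"jar"); return min(L,key=lambda d:np.hypot(*(np.array(d["location"])-near)))["mask"].astype(float)
E
python3 - <<'E'
from jar import *
a=bot.read_camera("scene"); b=bot.read_camera("side")
ms=[maskof(a,(363,245)),maskof(b,(285,301))]
for y0 in(-.6,-.2,.3,.6): print(fitjar([a,b],ms,[.532,.366,y0]))
for p,m in((a,ms[0]),(b,ms[1])): print(min((fitjar([p],[m],[.532,.366,y]) for y in(-.6,0,.6)),key=lambda r:r[1]),m.sum())
o=a["pixels"][:,:,::-1].copy(); o[ms[0]>0]=o[ms[0]>0]//2+np.array([0,127,0],np.uint8); o2=b["pixels"][:,:,::-1].copy();o2[ms[1]>0]=o2[ms[1]>0]//2+np.array([0,127,0],np.uint8)
cv2.imwrite("pics/ov.png",np.hstack([cv2.resize(o[190:300,300:420],None,fx=3,fy=3),cv2.resize(o2[250:360,230:350],None,fx=3,fy=3)]))
E
```

```text
shaker [ 0.54480494 -0.12398246  0.12193207] 6.986192962465818
[[-2.8 -1.3]
 [ 1.1  0.1]
 [ 1.5 -2.2]
 [-0.7  0.3]
 [ 0.4  0.8]
 [-0.5 -0.6]
 [-1.4  0.4]
 [ 1.  -0.4]
 [-1.3 -0.6]
 [ 1.5 -0.7]
 [-0.2 -0.5]
 [-0.3 -0. ]
 [ 0.1  2.5]
 [-0.   0.7]]
[ 0.54574638 -0.12272239  0.12059907] 9.487284493126488
[ 0.54457051 -0.12580139  0.12179383] 6.936211034803478
(array([ 0.53248654,  0.36449035, -0.52317732]), np.float64(0.1421120453624332))
(array([ 0.53244069,  0.36463234, -0.52338807]), np.float64(0.1427638857655419))
(array([ 0.53266237,  0.36454422, -0.51948421]), np.float64(0.14185909237018207))
(array([ 0.53254187,  0.3645392 , -0.51924457]), np.float64(0.142273467347154))
(array([ 0.53284067,  0.36547755, -0.52888705]), np.float64(0.07091800356506239)) 880.0
(array([ 0.53187278,  0.36311559, -0.52815547]), np.float64(0.04644389473537098)) 1403.0
```

View pics/ov.png

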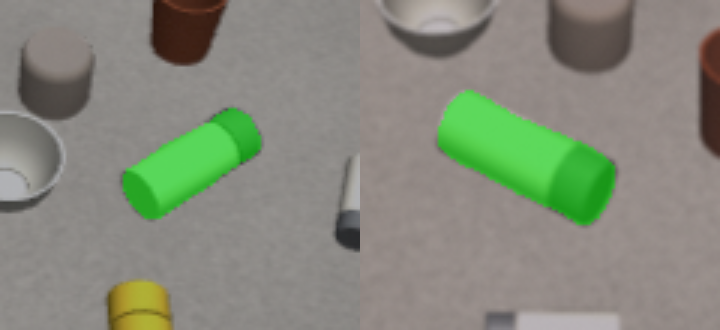

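Emit:
{"fn": "send_rows", "kwargs": {"motion": [{"delta_pos": [3.0, -1.1, 0], "turn": [0, 0, -1.22], "hand": 0}, {"delta_pos": [3.0, -1.1, 0], "turn": [0, 0, -1.22], "hand": 0}, {"delta_pos": [3.0, -1.1, 0], "turn": [0, 0, -1.22], "hand": 0}, {"delta_pos": [3.0, -1.1, 0], "turn": [0, 0, -1.22], "hand": 0}, {"delta_pos": [3.0, -1.1, 0], "turn": [0, 0, -1.22], "hand": 0}, {"delta_pos": [3.0, -1.1, 0], "turn": [0, 0, -1.22], "hand": 0}, {"delta_pos": [3.0, -1.1, 0], "turn": [0, 0, -1.22], "hand": 0}, {"delta_pos": [3.0, -1.1, 0], "turn": [0, 0, -1.22], "hand": 0}, {"delta_pos": [3.0, -1.1, 0], "turn": [0, 0, -1.22], "hand": 0}, {"delta_pos": [3.0, -1.1, 0], "turn": [0, 0, -1.22], "hand": 0}]}}

```text
time: 2.73
eef_pos: [0.462, 0.3891, 0.2533]
tool_rot: [[0.0, 0.501, 0.865], [0.0, 0.865, -0.501], [-1.0, 0.0, -0.0]]
ft_force: [-1.1, -0.0, -0.1]
grip_width: 0.0855
```

Emit:
{"fn": "send_rows", "kwargs": {"motion": [{"delta_pos": [2.5, -0.85, -2], "turn": [0, 0, 0], "hand": 0}, {"delta_pos": [2.5, -0.85, -2], "turn": [0, 0, 0], "hand": 0}, {"delta_pos": [2.2, -0.8, -2], "turn": [0, 0, 0], "hand": 0}, {"delta_pos": [0, 0, 0], "turn": [0, 0, 0], "hand": 0}, {"delta_pos": [0, 0, 0], "turn": [0, 0, 0], "hand": 0}], "squeeze": 40}}

```text
time: 3.15
eef_pos: [0.5328, 0.3639, 0.1911]
tool_rot: [[-0.003, 0.502, 0.865], [-0.002, 0.865, -0.502], [-1.0, -0.003, -0.002]]
ft_force: [0.2, 0.6, 0.5]
grip_width: 0.0853
```

Run:
```python
from jar import *
w=bot.read_camera("wrist"); m=maskof(w,(280,300)); 
print(-cal(w)[0].T@cal(w)[1])
print(fitjar([w],[m],[.5325,.3645,-.523]), m.sum(), cylmask(w,[.5325,.3645,-.523]).sum())
cv2.imwrite("pics/w1.png",w["pixels"][:,:,::-1]); s=bot.sense(); print(s["eef_pos"])
```

```text
[0.470944   0.40074302 0.31151448]
(array([ 0.76916667,  0.07116667, -1.323     ]), np.float64(1.0)) 2304.0 8379.741176470588
[0.53232414 0.36540198 0.19432843]
```

View pics/w1.png

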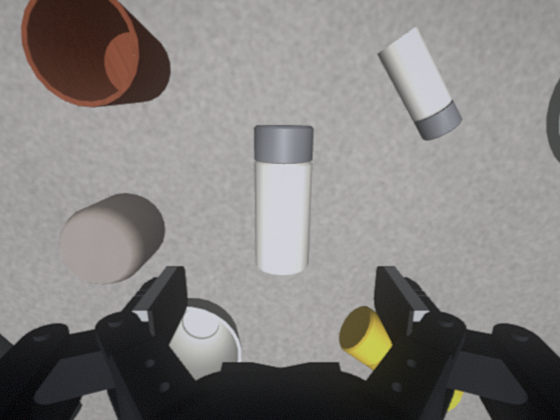

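Wrist view: the jar stands upright in the picture (columns 255–312, rows 125–272), centred and aligned between the fingers. I'll descend now.

Emit:
{"fn": "send_rows", "kwargs": {"motion": [{"delta_pos": [0, 0, -3], "hand": 0, "turn": [0, 0, 0]}, {"delta_pos": [0, 0, -3], "hand": 0, "turn": [0, 0, 0]}, {"delta_pos": [0, 0, -3], "hand": 0, "turn": [0, 0, 0]}, {"delta_pos": [0, 0, -3], "hand": 0, "turn": [0, 0, 0]}, {"delta_pos": [0, 0, -2.5], "hand": 0, "turn": [0, 0, 0]}, {"delta_pos": [0, 0, -1.7], "hand": 0, "turn": [0, 0, 0]}, {"delta_pos": [0, 0, 0], "hand": 0, "turn": [0, 0, 0]}, {"delta_pos": [0, 0, 0], "hand": 0, "turn": [0, 0, 0]}]}}

```text
time: 3.92
eef_pos: [0.5321, 0.3657, 0.0324]
tool_rot: [[0.0, 0.499, 0.867], [0.0, 0.867, -0.499], [-1.0, 0.001, 0.0]]
ft_force: [-1.0, 0.1, 0.4]
grip_width: 0.0857
```

Emit:
{"fn": "send_rows", "kwargs": {"motion": [{"delta_pos": [0, 0, 0], "hand": 160, "turn": [0, 0, 0]}, {"delta_pos": [0, 0, 0], "hand": 160, "turn": [0, 0, 0]}, {"delta_pos": [0, 0, 0], "hand": 160, "turn": [0, 0, 0]}, {"delta_pos": [0, 0, 0], "hand": 160, "turn": [0, 0, 0]}, {"delta_pos": [0, 0, 0], "hand": 160, "turn": [0, 0, 0]}, {"delta_pos": [0, 0, 0], "hand": 160, "turn": [0, 0, 0]}], "squeeze": 40}}

```text
time: 4.42
eef_pos: [0.5334, 0.3656, 0.0338]
tool_rot: [[0.003, 0.5, 0.866], [0.002, 0.866, -0.5], [-1.0, 0.003, 0.001]]
ft_force: [-2.5, -0.2, 7.2]
grip_width: 0.0508
```

Emit:
{"fn": "send_rows", "kwargs": {"motion": [{"delta_pos": [0, 0, 2], "hand": 160, "turn": [0, 0, 0]}, {"delta_pos": [0, 0, 3], "hand": 160, "turn": [0, 0, 0]}, {"delta_pos": [0, 0, 4], "hand": 160, "turn": [0, 0, 0]}, {"delta_pos": [0, 0, 4], "hand": 160, "turn": [0, 0, 0]}, {"delta_pos": [0, -1, 4], "hand": 160, "turn": [0, 0, 0]}, {"delta_pos": [0, -2, 2], "hand": 160, "turn": [0, 0, -2]}, {"delta_pos": [-0.3, -3, 0], "hand": 160, "turn": [0, 0, -4]}, {"delta_pos": [-0.3, -3, 0], "hand": 160, "turn": [0, 0, -4]}, {"delta_pos": [-0.3, -3, 0], "hand": 160, "turn": [0, 0, -4]}, {"delta_pos": [-0.3, -3, 0], "hand": 160, "turn": [0, 0, -4]}]}}

```text
time: 5.25
eef_pos: [0.5198, 0.2134, 0.2207]
tool_rot: [[-0.001, 0.745, 0.667], [-0.0, 0.667, -0.745], [-1.0, -0.001, -0.0]]
ft_force: [-0.4, -0.7, -6.0]
grip_width: 0.0509
```

Emit:
{"fn": "send_rows", "kwargs": {"motion": [{"delta_pos": [-0.3, -3.1, 0], "hand": 160, "turn": [0, 0, -4]}, {"delta_pos": [-0.3, -3.1, 0], "hand": 160, "turn": [0, 0, -4]}, {"delta_pos": [-0.3, -3.1, 0], "hand": 160, "turn": [0, 0, -4]}, {"delta_pos": [-0.3, -3.1, 0], "hand": 160, "turn": [0, 0, -4]}, {"delta_pos": [-0.3, -3.1, 0], "hand": 160, "turn": [0, 0, -4]}, {"delta_pos": [-0.3, -3.1, 0], "hand": 160, "turn": [0, 0, -4]}, {"delta_pos": [-0.1, -3.1, 0], "hand": 160, "turn": [0, 0, -4]}, {"delta_pos": [0, -3.1, 0], "hand": 160, "turn": [0, 0, -4]}, {"delta_pos": [0, -2.6, 0], "hand": 160, "turn": [0, 0, -3]}, {"delta_pos": [0, -1, 0], "hand": 160, "turn": [0, 0, 0]}]}}

```text
time: 6.08
eef_pos: [0.5009, -0.0722, 0.2209]
tool_rot: [[-0.001, 0.993, 0.116], [-0.001, 0.116, -0.993], [-1.0, -0.001, 0.001]]
ft_force: [-0.0, 0.5, -4.5]
grip_width: 0.0508
```

Run:
```python
from h import *
import pickle
P=[bot.read_camera(n) for n in("wrist","side","scene")]; pickle.dump(P,open("P2.pkl","wb"))
cv2.imwrite("pics/w2.png",P[0]["pixels"][:,:,::-1]); crop(P[1],"pics/si2.png",235,90,130,110,5)
s=bot.sense(); print(s["time"],s["eef_pos"],s["tool_rot"],s["grip_width"],s["ft_force"])
```

```text
6.2333 [ 0.50125797 -0.06925858  0.22094058] [[-6.90511371e-04  9.92615043e-01  1.21304985e-01]
 [ 7.12924749e-04  1.21305472e-01 -9.92614968e-01]
 [-9.99999507e-01 -5.98930596e-04 -7.91422638e-04]] 0.05051357694482008 [ 0.05679145  2.00770518 -5.20251967]
```

View pics/w2.png

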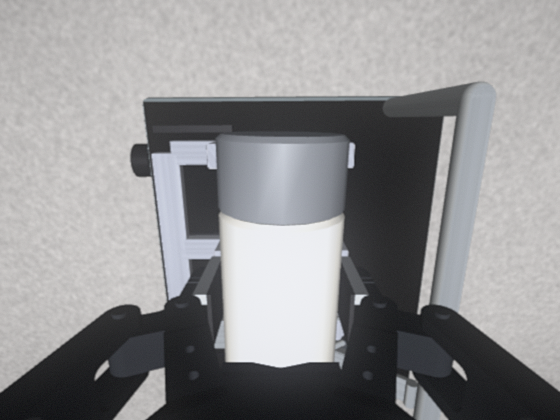

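View pics/si2.png

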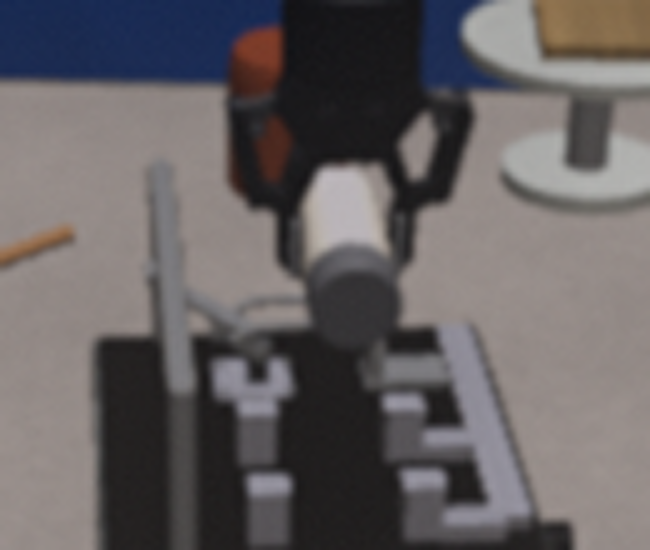

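Run:
```python
from h import *
import pickle
P=pickle.load(open("P2.pkl","rb")); q=np.load("shk.npy")
from fit import T
K={"c1":(-160,147,50),"c2":(110,147,50),"c1b":(-160,147,42),"bar+":(60,137,175),"bar":(60,50,175),"fix":(21,110,90),"fix0":(21,90,90),"jaw":(-70,110,90),"jaw2":(-95,110,90),"lever":(0,-90,80)}
for k in K: print(k,*[np.round(proj(p,T(q,np.array([K[k]])/1000))[0],1) for p in P])
```

```text
shaker [ 0.54480494 -0.12398246  0.12193207] 6.986192962465818
[[-2.8 -1.3]
 [ 1.1  0.1]
 [ 1.5 -2.2]
 [-0.7  0.3]
 [ 0.4  0.8]
 [-0.5 -0.6]
 [-1.4  0.4]
 [ 1.  -0.4]
 [-1.3 -0.6]
 [ 1.5 -0.7]
 [-0.2 -0.5]
 [-0.3 -0. ]
 [ 0.1  2.5]
 [-0.   0.7]]
[ 0.54574638 -0.12272239  0.12059907] 9.487284493126488
[ 0.54457051 -0.12580139  0.12179383] 6.936211034803478
c1 [137.3  97.7] [347.2 204.8] [269.7 166.4]
c2 [450.9  95.8] [254.  208.4] [240.3 227.3]
c1b [141.2  98.3] [346.9 207.1] [269.7 168.2]
bar+ [476.7 100.8] [270.7 168.1] [239.9 182.5]
bar [450.8 262.3] [269.3 153.1] [209.9 176.2]
fix [355.3 143.9] [284.1 188.6] [238.2 193.1]
fix0 [353.7 169.6] [283.6 184.9] [231.8 191.7]
jaw [237.6 144.6] [315.3 187.5] [248.9 172.9]
jaw2 [205.3 144.7] [323.8 187.2] [251.6 167.7]
lever [319.1 351. ] [286.  158.4] [179.9 177.5]
```

Emit:
{"fn": "send_rows", "kwargs": {"motion": [{"delta_pos": [0, -0.3, -3], "hand": 160, "turn": [0, 0, 0]}, {"delta_pos": [0, 0, -3], "hand": 160, "turn": [0, 0, 0]}, {"delta_pos": [0, 0, -2], "hand": 160, "turn": [0, 0, 0]}, {"delta_pos": [0, 0, -2], "hand": 160, "turn": [0, 0, 0]}, {"delta_pos": [0, 0, -1.5], "hand": 160, "turn": [0, 0, 0]}, {"delta_pos": [0, 0, -1], "hand": 160, "turn": [0, 0, 0]}, {"delta_pos": [0, 0, -0.5], "hand": 160, "turn": [0, 0, 0]}, {"delta_pos": [0, 0, 0], "hand": 160, "turn": [0, 0, 0]}, {"delta_pos": [0, 0, 0], "hand": 160, "turn": [0, 0, 0]}]}}

```text
time: 6.98
eef_pos: [0.502, -0.0717, 0.0921]
tool_rot: [[0.001, 0.992, 0.123], [-0.0, 0.123, -0.992], [-1.0, 0.001, 0.0]]
ft_force: [-0.2, -0.1, -4.1]
grip_width: 0.0508
```

Run:
```python
from h import *
P=[bot.read_camera(n) for n in("wrist","side","scene")]
cv2.imwrite("pics/w3.png",P[0]["pixels"][:,:,::-1]); crop(P[1],"pics/si3.png",235,90,130,130,5)
s=bot.sense(); print(s["time"],s["eef_pos"],s["grip_width"],s["ft_force"])
```

```text
7.1333 [ 0.50222985 -0.07215233  0.09255904] 0.05081246081456643 [ 0.24039132  0.00531056 -4.71816143]
```

View pics/w3.png

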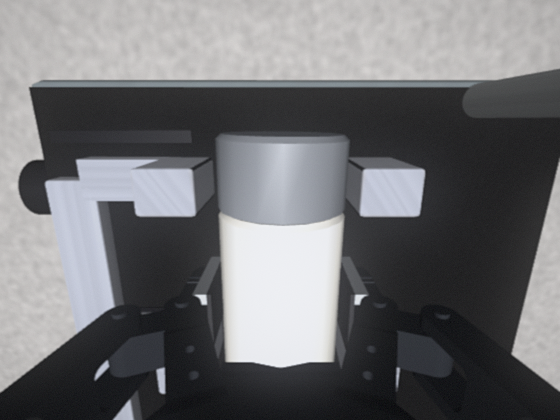

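View pics/si3.png

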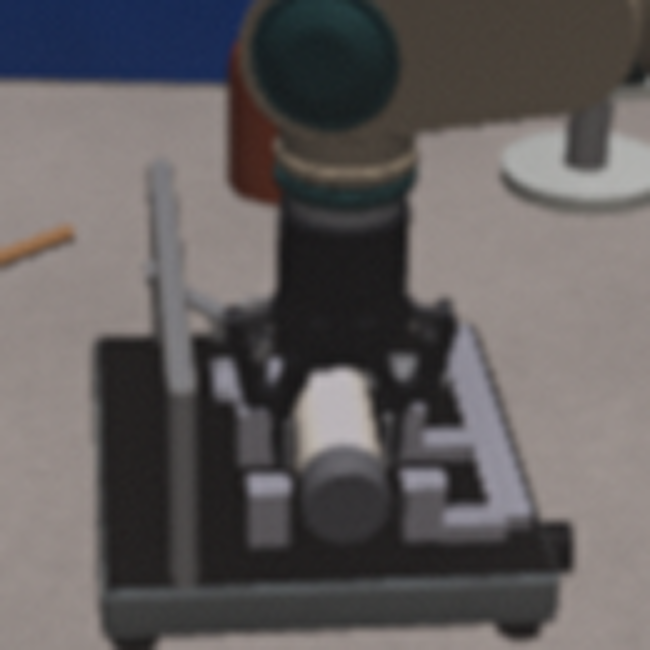

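Wrist: the jar sits midway between the prong pairs (jar centre column 282, gap centre 279). I'll lower it and release.

Emit:
{"fn": "send_rows", "kwargs": {"motion": [{"delta_pos": [-0.1, -0.1, -0.4], "hand": 160, "turn": [0, 0, 0]}, {"delta_pos": [0, 0, -0.3], "hand": 160, "turn": [0, 0, 0]}, {"delta_pos": [0, 0, -0.2], "hand": 160, "turn": [0, 0, 0]}, {"delta_pos": [0, 0, 0], "hand": 160, "turn": [0, 0, 0]}, {"delta_pos": [0, 0, 0], "hand": 160, "turn": [0, 0, 0]}]}}

```text
time: 7.55
eef_pos: [0.5007, -0.0733, 0.0838]
tool_rot: [[0.0, 0.993, 0.122], [-0.0, 0.122, -0.993], [-1.0, 0.0, 0.0]]
ft_force: [-5.7, 0.7, 6.4]
grip_width: 0.0506
```

Emit:
{"fn": "send_rows", "kwargs": {"motion": [{"delta_pos": [0, 0, 0], "hand": 88, "turn": [0, 0, 0]}, {"delta_pos": [0, 0, 0], "hand": 84, "turn": [0, 0, 0]}, {"delta_pos": [0, 0, 0], "hand": 80, "turn": [0, 0, 0]}, {"delta_pos": [0, 0, 0], "hand": 78, "turn": [0, 0, 0]}, {"delta_pos": [0, 0, 0], "hand": 78, "turn": [0, 0, 0]}]}}

```text
time: 7.97
eef_pos: [0.5007, -0.0731, 0.0824]
tool_rot: [[0.0, 0.993, 0.122], [-0.0, 0.122, -0.993], [-1.0, 0.0, 0.0]]
ft_force: [0.3, 0.3, 0.0]
grip_width: 0.0595
```

Emit:
{"fn": "send_rows", "kwargs": {"motion": [{"delta_pos": [0, 0, 0.5], "hand": 78, "turn": [0, 0, 0]}, {"delta_pos": [0, 0, 1], "hand": 78, "turn": [0, 0, 0]}, {"delta_pos": [0, 0, 2], "hand": 78, "turn": [0, 0, 0]}, {"delta_pos": [0, 0, 2], "hand": 78, "turn": [0, 0, 0]}, {"delta_pos": [0, 0, 3], "hand": 78, "turn": [0, 0, 0]}, {"delta_pos": [0, 0, 3], "hand": 78, "turn": [0, 0, 0]}, {"delta_pos": [0, 0, 3], "hand": 78, "turn": [0, 0, 0]}, {"delta_pos": [-1, 0, 0], "hand": 40, "turn": [0, 0, 0]}, {"delta_pos": [0, 0, 0], "hand": 40, "turn": [0, 0, 0]}]}}

```text
time: 8.72
eef_pos: [0.4908, -0.0733, 0.2306]
tool_rot: [[0.005, 0.993, 0.122], [-0.001, 0.122, -0.993], [-1.0, 0.005, 0.002]]
ft_force: [0.2, -0.1, -0.9]
grip_width: 0.0721
```

Run:
```python
from h import *
P=[bot.read_camera(n) for n in("wrist","side","scene")]
import pickle; pickle.dump(P,open("P4.pkl","wb"))
cv2.imwrite("pics/w4.png",P[0]["pixels"][:,:,::-1]); crop(P[1],"pics/si4.png",235,90,130,130,5)
s=bot.sense(); print(s["time"],s["eef_pos"],s["grip_width"],s["ft_force"])
```

```text
8.8667 [ 0.49029635 -0.07304344  0.22667344] 0.0719200297468378 [-0.22476047  0.5448788  -0.37919891]
```

View pics/w4.png

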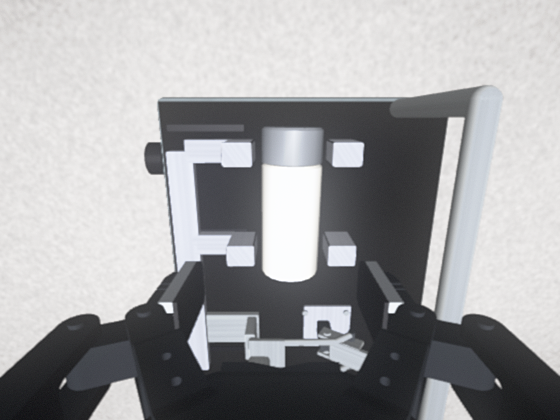

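View pics/si4.png

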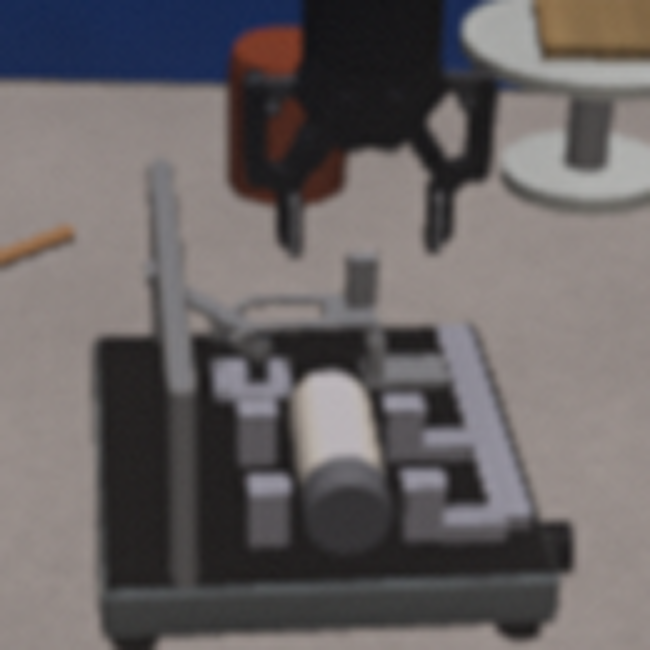

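```bash
sed -i 's/^r=least/if __name__=="__main__":\n  pass\nr=least/; s/print(/(lambda *k:None)(/' fit.py
cat > sh.py <<'E'
from h import *
q=np.load("shk.npy")
Rz=Rn.from_euler("z",q[2]).as_matrix(); o=np.array([q[0],q[1],0])
def W(X): return np.atleast_2d(X)/1000@Rz.T+o      # shaker mm -> world m
def Sx(X): return ((np.atleast_2d(X)-o)@Rz)*1000   # world m -> shaker mm
def ony(p,uv,y=-90):
    R,t=cal(p); d=R.T@np.array([(uv[0]-p["cx"])/p["fx"],(uv[1]-p["cy"])/p["fy"],1]); c=-R.T@t
    c=Sx(c)[0]; d=d@Rz*1000; return c+d*(y-c[1])/d[1]
E
python3 - <<'E'
from sh import *
import pickle
P=pickle.load(open("P4.pkl","rb")); b=P[1]; a=P[2]
g=lambda u,v,p=(235,90):((u+.5)/5-.5+p[0],(v+.5)/5-.5+p[1])
for n,u,v,y in(("fin top front-edge",361,258,-84),("fin bottom",361,308,-84),("fin left",345,280,-84),("fin right",377,280,-84),("pin?",240,325,-90),("lever end",150,268,-90),("pivot",257,343,-90),("keeper tl",365,358,-75),("keeper top?",385,350,-75)): print(n,np.round(ony(b,g(u,v),y),1))
crop(b,"pics/si5.png",255,130,70,50,11); crop(a,"pics/sc5.png",140,140,80,60,9)
for n in("claw_fin","claw_tooth","lever_mid","keeper","lever","claw"):
    print(n,[(round(d["score"],2),np.round(d["location"],1)) for d in bot.spot_in(b,n)])
w=P[0]
print(bot.sense()["qpos"],bot.sense()["time"], Sx(-cal(b)[0].T@cal(b)[1]))
E
```

```text
fin top front-edge [-65.9 -84.  143.1]
fin bottom [-67.1 -84.  107.3]
fin left [-56.  -84.  127.8]
fin right [-76.8 -84.  127.1]
pin? [ 11.4 -90.   94.4]
lever end [ 69.4 -90.  137.6]
pivot [  0.1 -90.   80.7]
keeper tl [-69.8 -75.   75.2]
keeper top? [-82.8 -75.   80.6]
claw_fin [(0.63, array([307.3, 150.5])), (0.4, array([290.9, 187.2]))]
claw_tooth [(0.63, array([306.5, 149.1])), (0.53, array([303.1, 182.5]))]
lever_mid [(0.86, array([293.6, 152.6])), (0.34, array([322.4, 177.3]))]
keeper []
lever [(0.9, array([296.4, 150.6]))]
claw [(0.64, array([305.8, 151.2]))]
[-1.27416291e+01 -1.17006240e+00  8.74881033e+01  5.66329069e-04
  9.37461571e+01 -1.97375206e+01] 9.1667 [[  99.80876299 1155.91444188  756.60229538]]
```

View pics/si5.png

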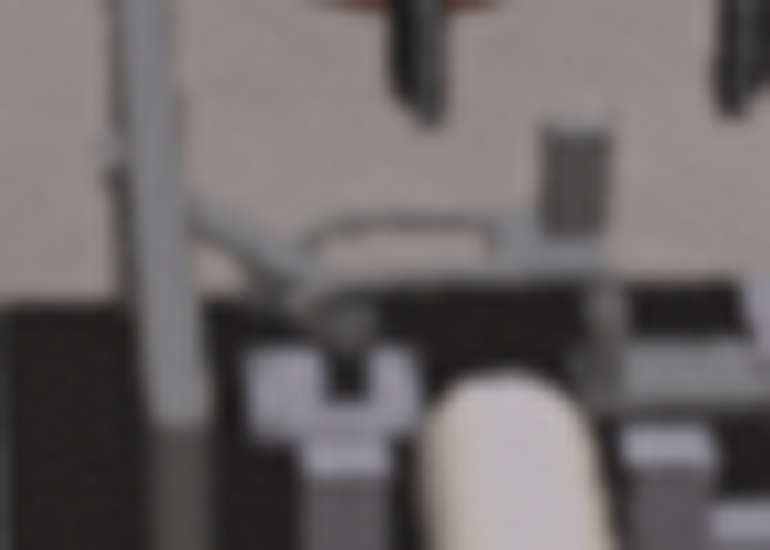

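View pics/sc5.png

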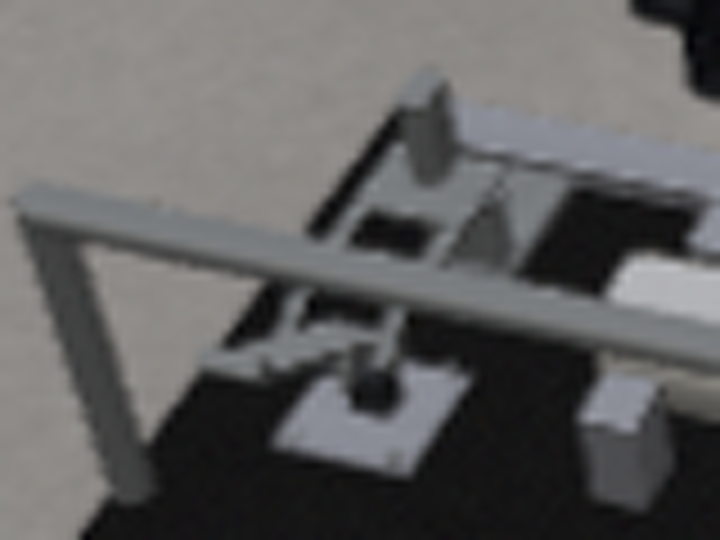

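Run:
```python
from sh import *
print(W([-66.5,-90,125]),W([-66.5,-90,125])-[.4903,-.073,.2267], Rz)
```

```text
[[ 0.48974539 -0.22140266  0.125     ]] [[-0.00055461 -0.14840266 -0.1017    ]] [[ 0.99257549 -0.12163016  0.        ]
 [ 0.12163016  0.99257549  0.        ]
 [ 0.          0.          1.        ]]
```

Emit:
{"fn": "send_rows", "kwargs": {"motion": [{"delta_pos": [0, -1.0, 0.5], "hand": 0, "turn": [0, 0, 6.4]}, {"delta_pos": [0, -1.0, 0.5], "hand": 0, "turn": [0, 0, 6.4]}, {"delta_pos": [0, -1.0, 0.5], "hand": 0, "turn": [0, 0, 6.4]}, {"delta_pos": [0, -1.0, 0], "hand": 0, "turn": [0, 0, 6.4]}, {"delta_pos": [0, -1.0, 0], "hand": 0, "turn": [0, 0, 6.4]}, {"delta_pos": [0, -1.0, 0], "hand": 0, "turn": [0, 0, 6.4]}, {"delta_pos": [0, -1.0, 0], "hand": 0, "turn": [0, 0, 6.4]}, {"delta_pos": [0, -1.0, 0], "hand": 0, "turn": [0, 0, 6.4]}, {"delta_pos": [0, -1.0, 0], "hand": 0, "turn": [0, 0, 6.4]}, {"delta_pos": [0, -1.0, 0], "hand": 0, "turn": [0, 0, 6.4]}]}}

```text
time: 10.0
eef_pos: [0.4905, -0.1736, 0.242]
tool_rot: [[-0.001, 0.32, 0.947], [0.0, 0.947, -0.32], [-1.0, 0.0, -0.001]]
ft_force: [0.4, 0.5, -0.1]
grip_width: 0.0852
```

Emit:
{"fn": "send_rows", "kwargs": {"motion": [{"delta_pos": [0, -1.2, 0], "hand": 0, "turn": [0, 0, 6.5]}, {"delta_pos": [0, -1.2, 0], "hand": 0, "turn": [0, 0, 6.5]}, {"delta_pos": [0, -1.2, 0], "hand": 0, "turn": [0, 0, 6.5]}, {"delta_pos": [0, -1.2, 0], "hand": 0, "turn": [0, 0, 6.5]}, {"delta_pos": [0, 0, 0], "hand": 0, "turn": [0, 0, 0]}, {"delta_pos": [0, 0, 0], "hand": 0, "turn": [0, 0, 0]}]}}

```text
time: 10.5
eef_pos: [0.4904, -0.2212, 0.2419]
tool_rot: [[-0.001, -0.117, 0.993], [0.001, 0.993, 0.117], [-1.0, 0.001, -0.001]]
ft_force: [-0.0, -0.3, 0.7]
grip_width: 0.0858
```

Run:
```python
from sh import *
import pickle
P=[bot.read_camera(n) for n in("wrist","side")]; pickle.dump(P,open("P6.pkl","wb"))
cv2.imwrite("pics/w6.png",P[0]["pixels"][:,:,::-1]); w=P[0]
s=bot.sense(); print(s["time"],s["eef_pos"],s["qpos"],Sx(s["eef_pos"]))
K={"fintop-":(-66.5,-96,142),"fintop+":(-66.5,-84,142),"keepTop":(-81.3,-90,86),"fixprong10 corner":(21,20,90),"corner":(-4,0,90),"c":(-160,-163,50),"c2":(110,-163,50),"barend":(60,-152,175),"jawprong":(-70,0,90)}
for k in K: print(k,np.round(proj(w,W(K[k]))[0],1))
for n in ("claw_fin","lever"): print(n,[(d["score"],d["location"]) for d in bot.spot_in(w,n)])
```

```text
10.6 [ 0.49057692 -0.2205687   0.24217104] [-2.81508531e+01  5.28462106e+00  7.91105954e+01  1.65544363e-02
  9.56321841e+01 -1.24978565e+02] [[-65.5732029  -89.27336605 242.17103671]]
fintop- [271.  220.5]
fintop+ [287.6 220.4]
keepTop [279.3 185. ]
fixprong10 corner [394.4 290. ]
corner [375.6 266.4]
c [199.7  93.5]
c2 [217.4 341.1]
barend [196.4 397.3]
jawprong [381.6 198.1]
claw_fin [(0.98, [278.3, 219.0]), (0.34, [377.9, 127.0]), (0.28, [281.7, 274.0])]
lever [(0.58, [281.4, 274.4])]
```

View pics/w6.png

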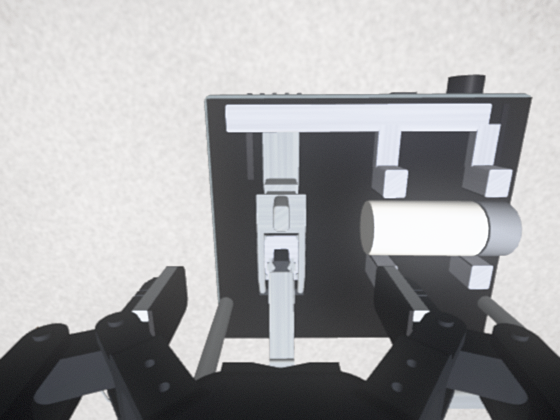

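Wrist: the fin top shows at about (281,215), centred between the fingers; the lever runs down from (281,270). I'll descend and pinch.

Emit:
{"fn": "send_rows", "kwargs": {"motion": [{"delta_pos": [-0.1, 0, -3], "hand": 0, "turn": [0, 0, 0]}, {"delta_pos": [0, 0, -3], "hand": 0, "turn": [0, 0, 0]}, {"delta_pos": [0, 0, -2.5], "hand": 60, "turn": [0, 0, 0]}, {"delta_pos": [0, 0, -1.5], "hand": 100, "turn": [0, 0, 0]}, {"delta_pos": [0, 0, -0.8], "hand": 130, "turn": [0, 0, 0]}, {"delta_pos": [0, 0, 0], "hand": 150, "turn": [0, 0, 0]}, {"delta_pos": [0, 0, 0], "hand": 150, "turn": [0, 0, 0]}]}}

```text
time: 11.28
eef_pos: [0.4899, -0.221, 0.1351]
tool_rot: [[0.001, -0.122, 0.993], [-0.0, 0.993, 0.122], [-1.0, -0.0, 0.001]]
ft_force: [0.9, 0.0, 0.2]
grip_width: 0.0354
```

Run:
```python
from sh import *
P=[bot.read_camera(n) for n in("wrist","side")]
cv2.imwrite("pics/w7.png",P[0]["pixels"][:,:,::-1]);crop(P[1],"pics/si7.png",235,100,110,90,6)
s=bot.sense(); print(s["time"],s["eef_pos"],Sx(s["eef_pos"]),s["grip_width"],s["ft_force"])
```

```text
11.3833 [ 0.4903195  -0.22141149  0.13612048] [[-65.93122544 -90.07859058 136.12047682]] 0.03503905169317718 [1.08269526 1.36888139 0.24448103]
```

View pics/w7.png

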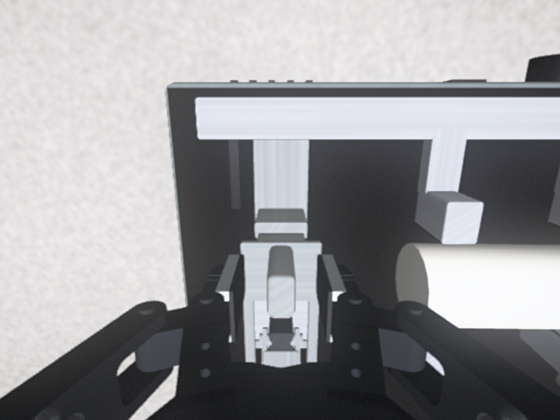

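View pics/si7.png

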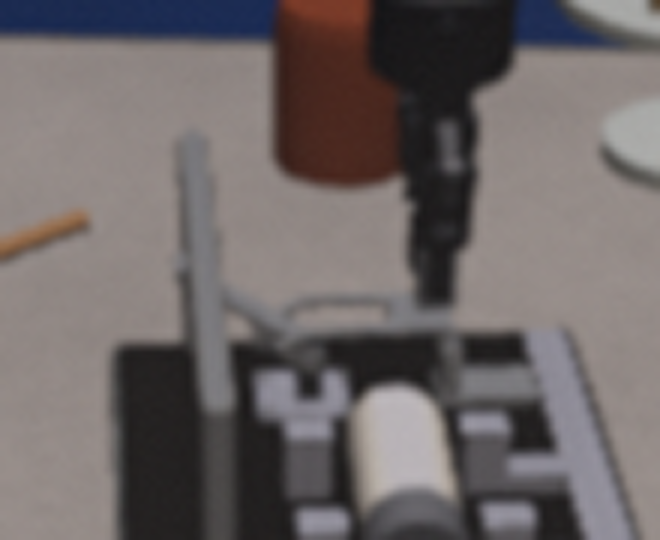

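Emit:
{"fn": "send_rows", "kwargs": {"motion": [{"delta_pos": [0, 0, 0], "hand": 200, "turn": [0, 0, 0]}, {"delta_pos": [0, 0, 0], "hand": 235, "turn": [0, 0, 0]}, {"delta_pos": [0, 0, 0], "hand": 235, "turn": [0, 0, 0]}, {"delta_pos": [0, 0, 0], "hand": 235, "turn": [0, 0, 0]}], "squeeze": 40}}

```text
time: 11.72
eef_pos: [0.49, -0.221, 0.1356]
tool_rot: [[0.002, -0.122, 0.993], [-0.0, 0.993, 0.122], [-1.0, -0.0, 0.002]]
ft_force: [-1.4, 2.8, 5.6]
grip_width: 0.0114
```

Run:
```python
from sh import *
s=bot.sense(); print(s["time"],s["eef_pos"],Sx(s["eef_pos"]),s["grip_width"],s["ft_force"])
p=np.array([22.2,9.1]); pv=np.zeros(2)
prev=22.2
th=np.linspace(22.2,97,11)
pts=24*np.c_[np.cos(np.radians(th)),np.zeros(11),np.sin(np.radians(th))]
d=np.diff(pts,axis=0)@Rz.T/10
print(np.round(d,2))
```

```text
11.7167 [ 0.48998518 -0.22102648  0.1355633 ] [[-66.21622698 -89.65578392 135.56329885]] 0.011410484359469484 [-1.41947026  2.82027702  5.57028205]
[[-0.14 -0.02  0.28]
 [-0.17 -0.02  0.26]
 [-0.2  -0.02  0.24]
 [-0.23 -0.03  0.21]
 [-0.26 -0.03  0.18]
 [-0.28 -0.03  0.14]
 [-0.29 -0.04  0.1 ]
 [-0.3  -0.04  0.06]
 [-0.31 -0.04  0.02]
 [-0.31 -0.04 -0.02]]
```

Emit:
{"fn": "send_rows", "kwargs": {"motion": [{"delta_pos": [-0.14, -0.02, 0.28], "hand": 235, "turn": [0, 0, 0]}, {"delta_pos": [-0.17, -0.02, 0.26], "hand": 235, "turn": [0, 0, 0]}, {"delta_pos": [-0.2, -0.02, 0.24], "hand": 235, "turn": [0, 0, 0]}, {"delta_pos": [-0.23, -0.03, 0.21], "hand": 235, "turn": [0, 0, 0]}, {"delta_pos": [-0.26, -0.03, 0.18], "hand": 235, "turn": [0, 0, 0]}]}}

```text
time: 12.13
eef_pos: [0.4804, -0.2221, 0.1463]
tool_rot: [[0.003, -0.122, 0.993], [0.0, 0.993, 0.122], [-1.0, -0.0, 0.003]]
ft_force: [5.0, 2.1, -1.8]
grip_width: 0.0111
```

Emit:
{"fn": "send_rows", "kwargs": {"motion": [{"delta_pos": [-0.28, -0.03, 0.14], "hand": 235, "turn": [0, 0, 0]}, {"delta_pos": [-0.29, -0.04, 0.1], "hand": 235, "turn": [0, 0, 0]}, {"delta_pos": [-0.3, -0.04, 0.06], "hand": 235, "turn": [0, 0, 0]}, {"delta_pos": [-0.31, -0.04, 0.02], "hand": 235, "turn": [0, 0, 0]}, {"delta_pos": [-0.31, -0.04, -0.02], "hand": 235, "turn": [0, 0, 0]}, {"delta_pos": [0, 0, 0], "hand": 235, "turn": [0, 0, 0]}]}}

```text
time: 12.63
eef_pos: [0.4645, -0.2242, 0.1495]
tool_rot: [[0.001, -0.122, 0.993], [0.0, 0.993, 0.122], [-1.0, 0.0, 0.001]]
ft_force: [0.9, 4.6, 3.7]
grip_width: 0.0111
```

Run:
```python
from sh import *
P=[bot.read_camera(n) for n in("wrist","side")]
import pickle; pickle.dump(P,open("P8.pkl","wb"))
cv2.imwrite("pics/w8.png",P[0]["pixels"][:,:,::-1]);crop(P[1],"pics/si8.png",255,110,90,70,8)
s=bot.sense(); print(s["time"],s["eef_pos"],Sx(s["eef_pos"]),s["grip_width"],s["ft_force"])
```

```text
12.7333 [ 0.46453299 -0.22416311  0.14948115] [[-91.86095909 -89.6733637  149.48115014]] 0.011170426741048385 [-0.88205709  3.64458742  4.41197978]
```

View pics/w8.png

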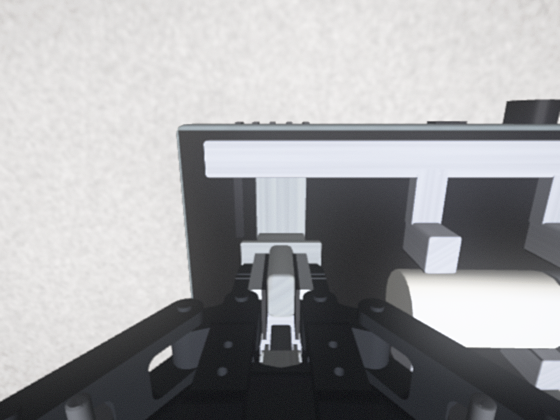

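View pics/si8.png

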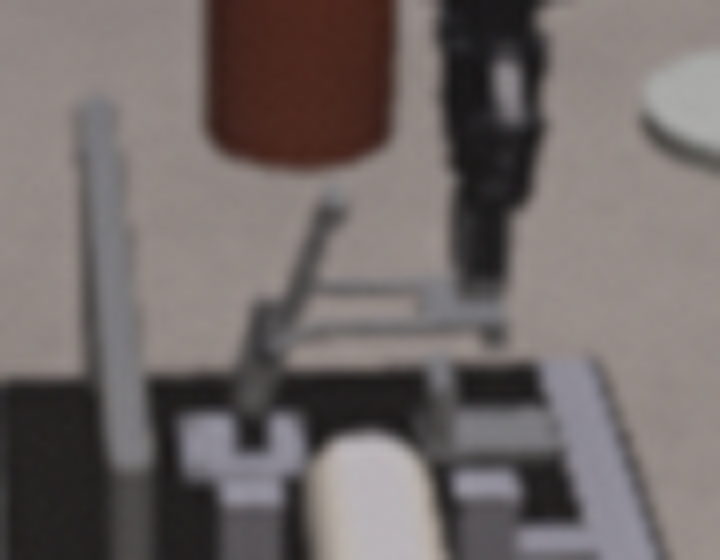

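Run:
```python
from sh import *
r=np.array([-91.9+2.9,0,149.5-103.8]); prev=r
for k in range(1,6):
    n=Rn.from_rotvec([0,-np.radians(3.6*k),0]).apply(r); print(np.round(Rz@(n-prev)/10,2)); prev=n
```

```text
[-0.27 -0.03 -0.57]
[-0.23 -0.03 -0.58]
[-0.19 -0.02 -0.6 ]
[-0.16 -0.02 -0.61]
[-0.12 -0.01 -0.62]
```

Emit:
{"fn": "send_rows", "kwargs": {"motion": [{"delta_pos": [-0.27, -0.03, -0.57], "hand": 235, "turn": [0.44, -3.57, 0]}, {"delta_pos": [-0.23, -0.03, -0.58], "hand": 235, "turn": [0.44, -3.57, 0]}, {"delta_pos": [-0.19, -0.02, -0.6], "hand": 235, "turn": [0.44, -3.57, 0]}, {"delta_pos": [-0.16, -0.02, -0.61], "hand": 235, "turn": [0.44, -3.57, 0]}, {"delta_pos": [-0.12, -0.01, -0.62], "hand": 235, "turn": [0.44, -3.57, 0]}, {"delta_pos": [0, 0, 0], "hand": 235, "turn": [0, 0, 0]}, {"delta_pos": [0, 0, 0], "hand": 235, "turn": [0, 0, 0]}]}}

```text
time: 13.32
eef_pos: [0.4541, -0.2254, 0.1189]
tool_rot: [[0.305, -0.121, 0.945], [0.038, 0.993, 0.115], [-0.952, 0.001, 0.307]]
ft_force: [-2.1, 2.7, 1.8]
grip_width: 0.0113
```

Run:
```python
from sh import *
P=[bot.read_camera(n) for n in("side",)]
crop(P[0],"pics/si9.png",255,110,90,70,8)
s=bot.sense(); print(s["time"],s["eef_pos"],Sx(s["eef_pos"]),s["grip_width"],s["ft_force"])
```

```text
13.3667 [ 0.45418165 -0.22534655  0.11891435] [[-102.2793855   -89.58898972  118.91435374]] 0.01144084384204657 [-4.05567938  1.45070085  1.98796537]
```

View pics/si9.png

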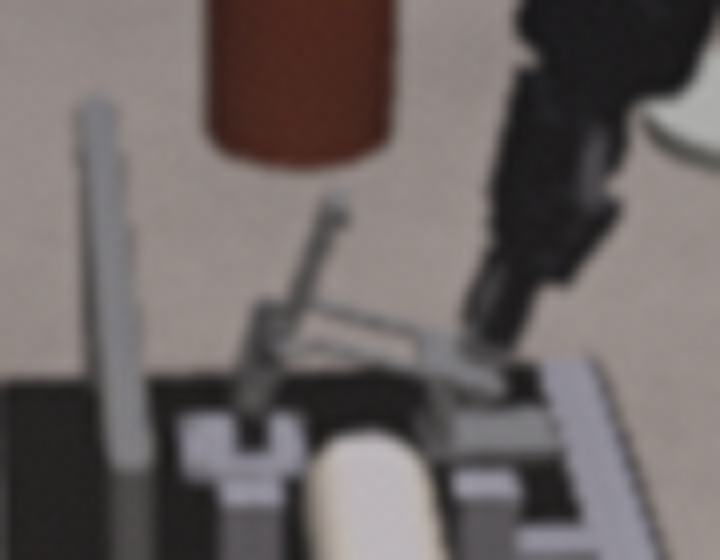

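Emit:
{"fn": "send_rows", "kwargs": {"motion": [{"delta_pos": [0, 0, 0], "hand": 195, "turn": [0, 0, 0]}, {"delta_pos": [0, 0, 0], "hand": 170, "turn": [0, 0, 0]}, {"delta_pos": [0, 0, 0], "hand": 150, "turn": [0, 0, 0]}, {"delta_pos": [-0.6, -0.08, 1.9], "hand": 150, "turn": [0, 0, 0]}, {"delta_pos": [-0.6, -0.08, 1.9], "hand": 150, "turn": [0, 0, 0]}, {"delta_pos": [-0.9, -0.11, 2.85], "hand": 150, "turn": [0, 0, 0]}, {"delta_pos": [-0.9, -0.11, 2.85], "hand": 255, "turn": [0, 0, 0]}, {"delta_pos": [0, 0, 0], "hand": 255, "turn": [0, 0, 0]}]}}

```text
time: 14.03
eef_pos: [0.4258, -0.2307, 0.2207]
tool_rot: [[0.313, -0.121, 0.942], [0.031, 0.993, 0.117], [-0.949, -0.007, 0.315]]
ft_force: [0.4, -0.1, 1.5]
grip_width: 0.0118
```

Run:
```python
from sh import *
P=[bot.read_camera(n) for n in("side","wrist")]
import pickle; pickle.dump(P,open("P10.pkl","wb"))
crop(P[0],"pics/si10.png",255,110,90,70,8);cv2.imwrite("pics/w10.png",P[1]["pixels"][:,:,::-1])
s=bot.sense(); print(s["time"],s["eef_pos"],Sx(s["eef_pos"]),s["grip_width"],s["ft_force"],s["qpos"])
```

```text
14.1333 [ 0.42522209 -0.22964525  0.21536971] [[-131.54678968  -90.33341098  215.36970778]] 0.0003163097596203787 [-0.43176435  0.84320438 -0.65882768] [ -39.68837947  -13.27875172  101.28010355   13.18216961   79.57888663
 -137.65530367]
```

View pics/si10.png

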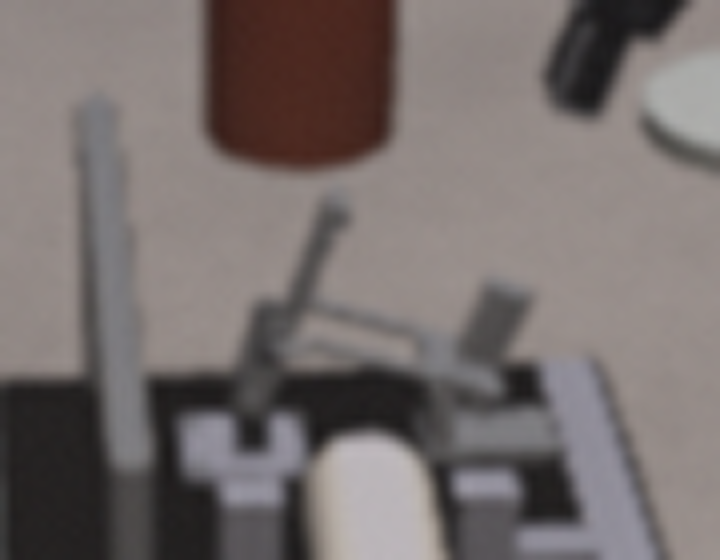

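View pics/w10.png

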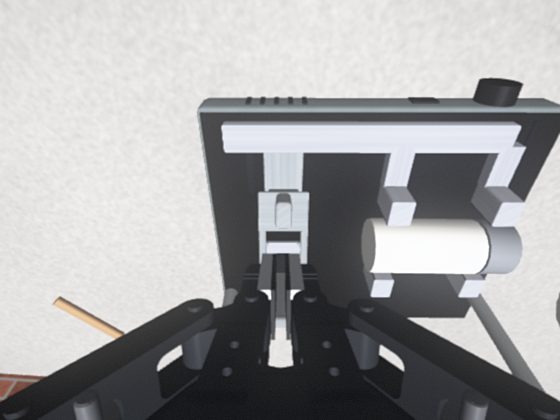

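Emit:
{"fn": "send_rows", "kwargs": {"motion": [{"delta_pos": [0.93, 0.12, -0.5], "hand": 255, "turn": [0.49, -3.97, 0]}, {"delta_pos": [0.93, 0.12, -0.7], "hand": 255, "turn": [0.49, -3.97, 0]}, {"delta_pos": [0.93, 0.12, -0.8], "hand": 255, "turn": [0.49, -3.97, 0]}, {"delta_pos": [0.93, 0.12, -0.8], "hand": 255, "turn": [0.49, -3.97, 0]}, {"delta_pos": [0.93, 0.12, -0.8], "hand": 255, "turn": [0.49, -3.97, 0]}, {"delta_pos": [0.93, 0.12, -0.8], "hand": 255, "turn": [0.49, -3.97, 0]}, {"delta_pos": [0.93, 0.12, -0.8], "hand": 255, "turn": [0, 0, 0]}, {"delta_pos": [0.93, 0.12, -0.8], "hand": 255, "turn": [0, 0, 0]}, {"delta_pos": [0, 0, 0], "hand": 255, "turn": [0, 0, 0]}, {"delta_pos": [0, 0, 0], "hand": 255, "turn": [0, 0, 0]}]}}

```text
time: 14.97
eef_pos: [0.4989, -0.2188, 0.1523]
tool_rot: [[0.662, -0.123, 0.74], [0.084, 0.992, 0.089], [-0.745, 0.003, 0.667]]
ft_force: [-0.1, -0.2, -0.3]
grip_width: -0.0003
```

Run:
```python
from sh import *
P=[bot.read_camera(n) for n in("side","scene")]
crop(P[0],"pics/si11.png",245,90,100,90,7)
crop(P[1],"pics/sc11.png",130,100,120,110,6)
s=bot.sense(); R=np.array(s["tool_rot"]); print(s["time"],Sx(s["eef_pos"]),"tip",Sx(s["eef_pos"]+R[:,0]*.022),"dir",R[:,0]@Rz,R[:,2]@Rz,s["grip_width"],s["ft_force"],s["qpos"])
```

```text
15.0667 [[-56.93750119 -89.1905418  153.99097131]] tip [[-42.23050646 -89.16772194 137.62931537]] dir [ 0.66849976  0.00103727 -0.74371163] [ 7.43712173e-01 -2.29503979e-04  6.68499926e-01] 0.00010329315786311549 [ 0.97158252 -0.41182359  0.66996099] [ -41.49768128   -9.39804192  111.56304179   38.33859215   53.90586179
 -155.02458512]
```

View pics/si11.png

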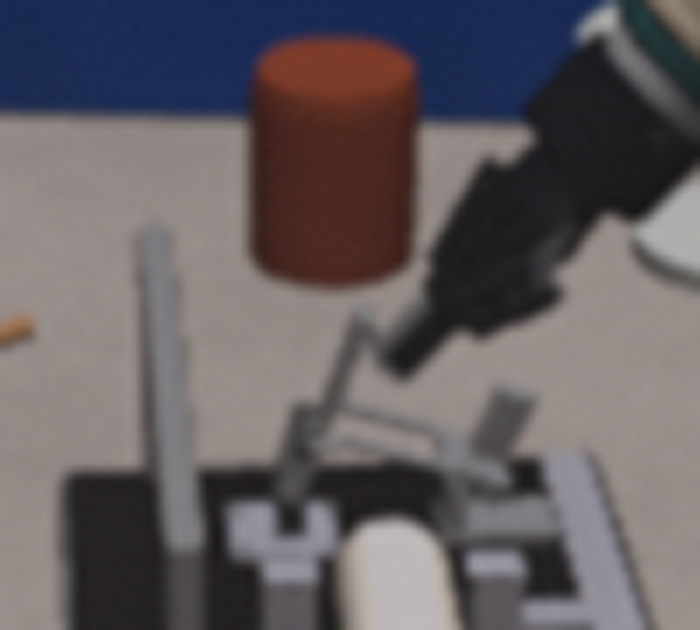

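View pics/sc11.png

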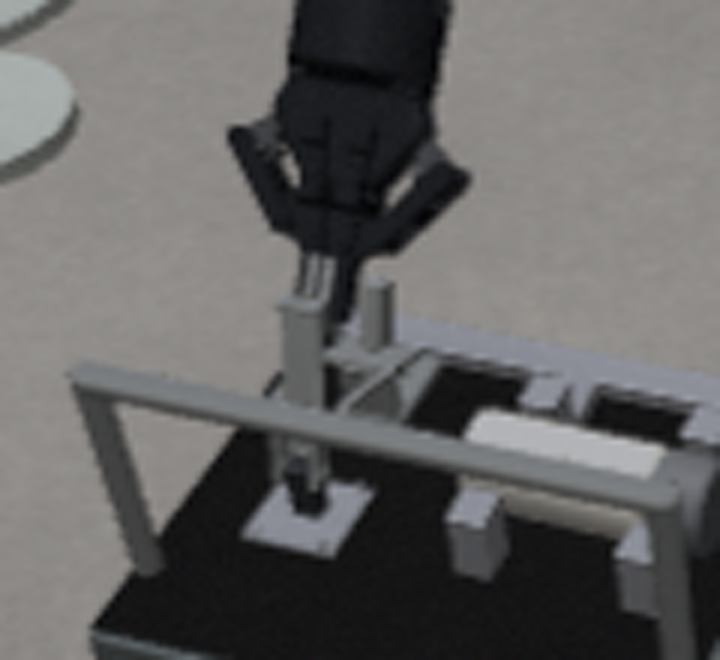

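```bash
cat > arc.py <<'E'
from sh import *
def tip(th,rc=52,al=42):
    t=np.radians(th); er=np.array([np.cos(t),0,np.sin(t)]); en=np.array([-np.sin(t),0,np.cos(t)])
    return np.array([0,-89.2,80])+rc*er+(7+11*abs(np.sin(np.radians(th-al))))*en
def rows(start,ths):
    p=np.array(start)
    for th in ths: n=tip(th); print(th,np.round(n,1),np.round(Rz@(n-p)/10,2).tolist()); p=n
E
python3 - <<'E'
from arc import *
rows([-42.2,-89.2,137.6],[110,106]+list(range(99,-1,-7))+[0])
E
```

```text
110 [-33.9 -89.2 123. ] [0.82, 0.1, -1.46]
106 [-30.6 -89.2 125.3] [0.34, 0.04, 0.23]
99 [-24.2 -89.2 128.8] [0.64, 0.08, 0.35]
92 [-17.2 -89.2 131.4] [0.69, 0.08, 0.26]
85 [ -9.9 -89.2 133.1] [0.73, 0.09, 0.16]
78 [ -2.4 -89.2 133.7] [0.75, 0.09, 0.06]
71 [  5.3 -89.2 133.2] [0.76, 0.09, -0.05]
64 [ 12.8 -89.2 131.6] [0.75, 0.09, -0.16]
57 [ 20.1 -89.2 129. ] [0.72, 0.09, -0.26]
50 [ 26.9 -89.2 125.3] [0.68, 0.08, -0.37]
43 [ 33.1 -89.2 120.7] [0.62, 0.08, -0.46]
36 [ 37.3 -89.2 117.2] [0.41, 0.05, -0.36]
29 [ 40.9 -89.2 113.5] [0.36, 0.04, -0.37]
22 [ 44.2 -89.2 109.5] [0.33, 0.04, -0.4]
15 [ 47.1 -89.2 105. ] [0.29, 0.04, -0.44]
8 [ 49.7 -89.2 100.3] [0.25, 0.03, -0.48]
1 [ 51.7 -89.2  95.1] [0.21, 0.03, -0.51]
0 [ 52.  -89.2  94.4] [0.03, 0.0, -0.08]
```

Emit:
{"fn": "send_rows", "kwargs": {"motion": [{"delta_pos": [0.6, 0.07, -0.7], "hand": 255, "turn": [0, 0, 0]}, {"delta_pos": [0.56, 0.07, -0.53], "hand": 255, "turn": [0, 0, 0]}, {"delta_pos": [0.64, 0.08, 0.35], "hand": 255, "turn": [0, 0, 0]}, {"delta_pos": [0.69, 0.08, 0.26], "hand": 255, "turn": [0, 0, 0]}, {"delta_pos": [0.73, 0.09, 0.16], "hand": 255, "turn": [0, 0, 0]}, {"delta_pos": [0.75, 0.09, 0.06], "hand": 255, "turn": [0, 0, 0]}, {"delta_pos": [0, 0, 0], "hand": 255, "turn": [0, 0, 0]}]}}

```text
time: 15.65
eef_pos: [0.5403, -0.2144, 0.1508]
tool_rot: [[0.665, -0.123, 0.737], [0.082, 0.992, 0.091], [-0.743, 0.0, 0.67]]
ft_force: [-0.6, 0.3, 0.9]
grip_width: 0.0
```

```bash
cat > look.py <<'E'
import sys
from sh import *
k=sys.argv[1]
P=[bot.read_camera(n) for n in("side",)]
crop(P[0],f"pics/si{k}.png",245,90,100,90,7)
s=bot.sense(); R=np.array(s["tool_rot"]); print(s["time"],"tip",Sx(s["eef_pos"]+R[:,0]*.022),"dir",R[:,0]@Rz,s["ft_force"],s["qpos"])
E
python3 look.py 12
```

```text
15.7 tip [[ -0.99958458 -89.25029438 134.53744449]] dir [ 0.66990999  0.0007816  -0.74244191] [-0.01231218  0.30483006  0.53379975] [ -37.46276013   -3.81213873  106.89747013   37.36845923   50.70072101
 -151.93413576]
```

View pics/si12.png

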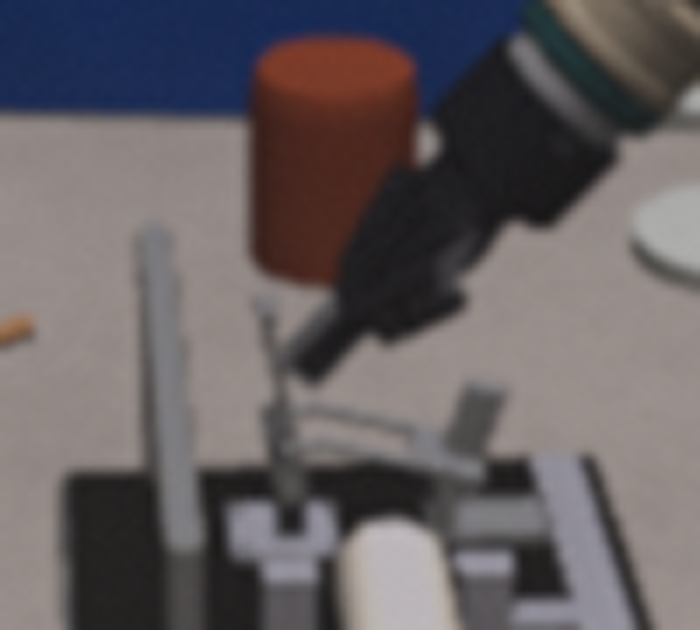

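Emit:
{"fn": "send_rows", "kwargs": {"motion": [{"delta_pos": [0.76, 0.09, -0.05], "hand": 255, "turn": [0, 0, 0]}, {"delta_pos": [0.75, 0.09, -0.16], "hand": 255, "turn": [0, 0, 0]}, {"delta_pos": [0.72, 0.09, -0.26], "hand": 255, "turn": [0, 0, 0]}, {"delta_pos": [0.68, 0.08, -0.37], "hand": 255, "turn": [0, 0, 0]}, {"delta_pos": [0.62, 0.08, -0.46], "hand": 255, "turn": [0, 0, 0]}, {"delta_pos": [0, 0, 0], "hand": 255, "turn": [0, 0, 0]}]}}

```text
time: 16.2
eef_pos: [0.5754, -0.2101, 0.1365]
tool_rot: [[0.664, -0.122, 0.738], [0.082, 0.993, 0.09], [-0.743, 0.001, 0.669]]
ft_force: [0.6, -0.0, -0.9]
grip_width: -0.0004
```

```bash
python3 look.py 13
```

```text
16.25 tip [[ 34.23050481 -89.21664736 120.51882407]] dir [ 0.66916244  0.00108021 -0.74311538] [ 0.41660973  0.01319028 -0.01078759] [ -34.39278215    1.88041017  103.0180125    36.94664492   47.49933932
 -150.15328867]
```

View pics/si13.png

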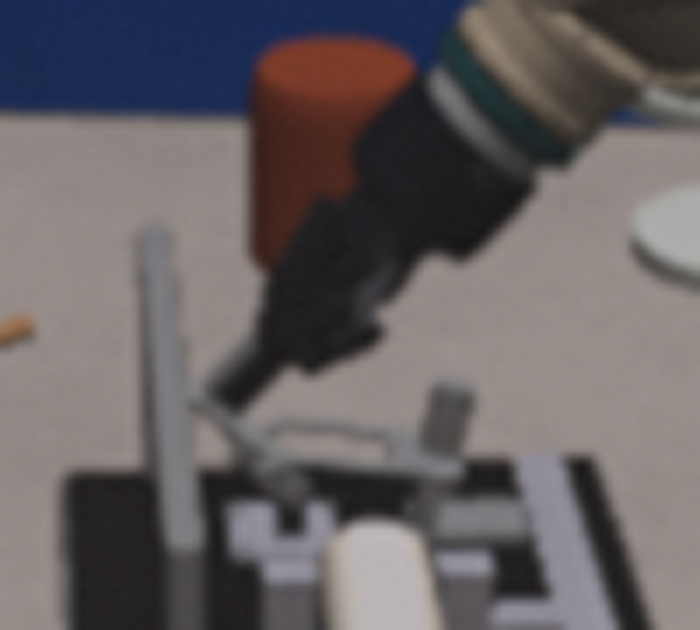

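The lever is at about 40°, the jaw has moved (its bar edge went from column 530 to 515), and the claw is engaged. Continuing down.

Emit:
{"fn": "send_rows", "kwargs": {"motion": [{"delta_pos": [0.41, 0.05, -0.36], "hand": 255, "turn": [0, 0, 0]}, {"delta_pos": [0.36, 0.04, -0.37], "hand": 255, "turn": [0, 0, 0]}, {"delta_pos": [0.33, 0.04, -0.4], "hand": 255, "turn": [0, 0, 0]}, {"delta_pos": [0.29, 0.04, -0.44], "hand": 255, "turn": [0, 0, 0]}, {"delta_pos": [0, 0, 0], "hand": 255, "turn": [0, 0, 0]}]}}

```text
time: 16.67
eef_pos: [0.5886, -0.2088, 0.121]
tool_rot: [[0.664, -0.121, 0.738], [0.082, 0.993, 0.09], [-0.743, 0.001, 0.669]]
ft_force: [-0.2, -1.0, -0.7]
grip_width: -0.0004
```

```bash
python3 look.py 14
```

```text
16.7167 tip [[ 47.73607122 -89.40249924 104.88397684]] dir [ 6.68998764e-01  6.12287165e-04 -7.43263264e-01] [ 0.1538734   0.70268078 -0.13636713] [ -33.31566267    4.91629009  101.83327969   37.48683718   45.38134396
 -150.52641943]
```

View pics/si14.png

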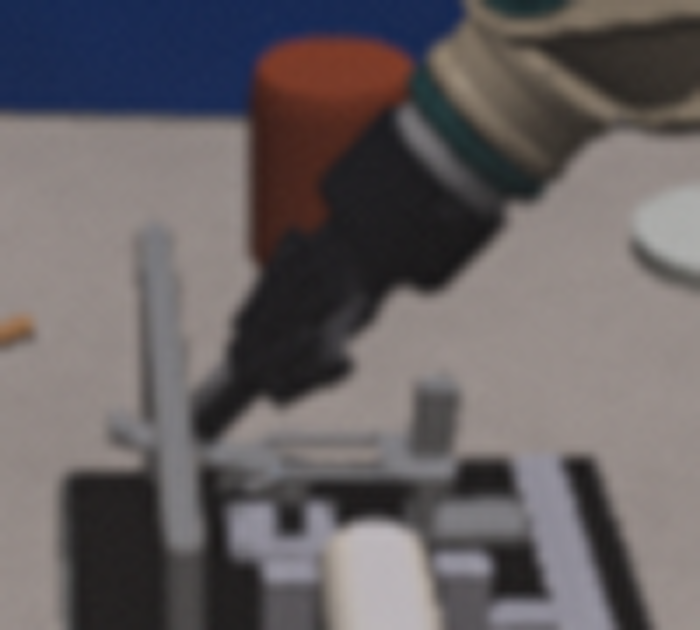

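Emit:
{"fn": "send_rows", "kwargs": {"motion": [{"delta_pos": [0.25, 0.03, -0.48], "hand": 255, "turn": [0, 0, 0]}, {"delta_pos": [0.21, 0.03, -0.51], "hand": 255, "turn": [0, 0, 0]}, {"delta_pos": [0, 0, 0], "hand": 255, "turn": [0, 0, 0]}]}}

```text
time: 16.97
eef_pos: [0.5926, -0.2077, 0.1101]
tool_rot: [[0.663, -0.122, 0.739], [0.083, 0.993, 0.09], [-0.744, 0.002, 0.668]]
ft_force: [-0.5, -0.4, 0.7]
grip_width: -0.0001
```

```bash
python3 look.py 15
```

```text
17.0167 tip [[ 51.96090004 -88.97711624  94.15307409]] dir [ 0.66801771  0.00152241 -0.74414382] [ 0.91909288 -0.43802449 -0.13916587] [ -32.95133265    6.38322405  101.61075459   38.02811542   44.26689397
 -151.16051228]
```

View pics/si15.png

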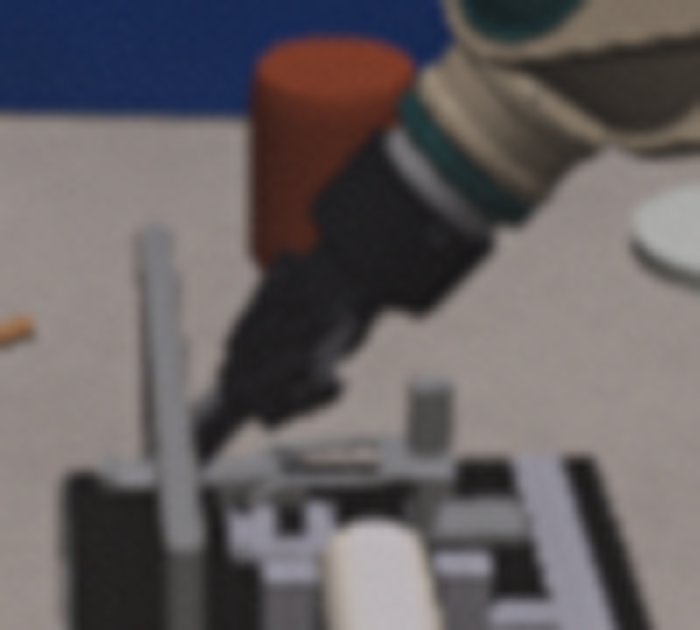

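Emit:
{"fn": "send_rows", "kwargs": {"motion": [{"delta_pos": [0, 0, -0.2], "hand": 255, "turn": [0, 0, 0]}, {"delta_pos": [0, 0, -0.1], "hand": 255, "turn": [0, 0, 0]}, {"delta_pos": [0, 0, 0], "hand": 255, "turn": [0, 0, 0]}]}}

```text
time: 17.27
eef_pos: [0.5929, -0.2082, 0.1088]
tool_rot: [[0.664, -0.122, 0.738], [0.082, 0.993, 0.09], [-0.743, 0.0, 0.669]]
ft_force: [-0.2, -0.8, -0.4]
grip_width: 0.0001
```

Emit:
{"fn": "send_rows", "kwargs": {"motion": [{"delta_pos": [0, 0, -0.2], "hand": 255, "turn": [0, 0, 0]}, {"delta_pos": [0, 0, -0.1], "hand": 255, "turn": [0, 0, 0]}, {"delta_pos": [0, 0, 0], "hand": 255, "turn": [0, 0, 0]}]}}

```text
time: 17.52
eef_pos: [0.5938, -0.2085, 0.1084]
tool_rot: [[0.667, -0.122, 0.735], [0.081, 0.993, 0.091], [-0.741, -0.001, 0.672]]
ft_force: [-7.6, 2.9, 11.9]
grip_width: -0.0002
```

```bash
python3 look.py 16
```

```text
17.5667 tip [[ 53.12658216 -89.87498623  92.08216167]] dir [ 6.71792726e-01 -4.60307428e-04 -7.40739038e-01] [-7.45823376  2.40481074 12.64974552] [ -32.9744726     6.69788281  101.66278251   38.56426148   43.75383209
 -151.81203623]
```

View pics/si16.png

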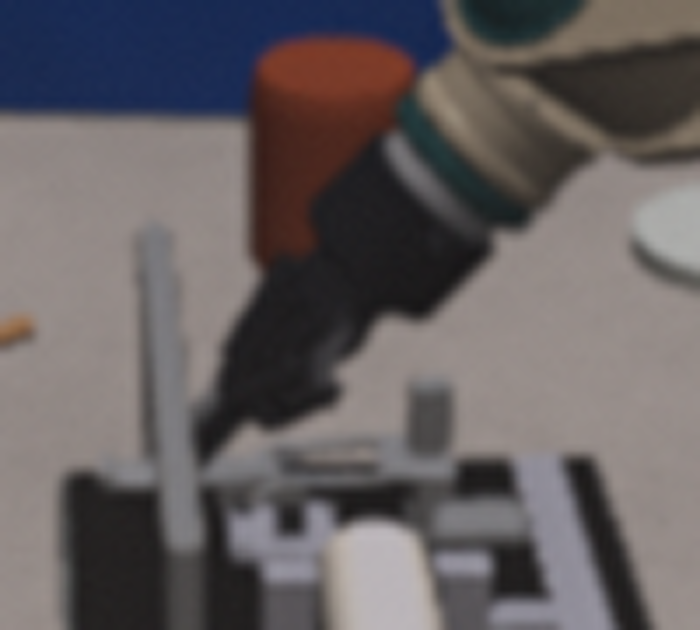

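Emit:
{"fn": "send_rows", "kwargs": {"motion": [{"delta_pos": [0, 0, -0.2], "hand": 255, "turn": [0, 0, 0]}, {"delta_pos": [0, 0, 0], "hand": 255, "turn": [0, 0, 0]}, {"delta_pos": [0, 0, 0], "hand": 255, "turn": [0, 0, 0]}]}}

```text
time: 17.82
eef_pos: [0.5946, -0.2088, 0.1082]
tool_rot: [[0.669, -0.122, 0.733], [0.08, 0.993, 0.092], [-0.739, -0.002, 0.674]]
ft_force: [-9.1, 4.1, 17.8]
grip_width: 0.0001
```

Emit:
{"fn": "send_rows", "kwargs": {"motion": [{"delta_pos": [0, 0, 0.5], "hand": 255, "turn": [0, 0, 0]}, {"delta_pos": [-1.0, -0.12, 1.1], "hand": 255, "turn": [0, 0, 0]}, {"delta_pos": [-2.0, -0.25, 2.2], "hand": 255, "turn": [0, 0, 0]}, {"delta_pos": [-2.0, -0.25, 2.2], "hand": 255, "turn": [0, 0, 0]}, {"delta_pos": [-2.0, -0.25, 2.2], "hand": 255, "turn": [0, 0, 0]}, {"delta_pos": [-2.0, -0.25, 2.2], "hand": 255, "turn": [0, 0, 0]}, {"delta_pos": [-2.0, -0.25, 2.2], "hand": 255, "turn": [0, 0, 0]}, {"delta_pos": [-2.0, -0.25, 2.2], "hand": 255, "turn": [0, 0, 0]}, {"delta_pos": [0, 0, 0], "hand": 255, "turn": [0, 0, 0]}]}}

```text
time: 18.57
eef_pos: [0.4619, -0.2258, 0.2572]
tool_rot: [[0.668, -0.12, 0.734], [0.076, 0.993, 0.093], [-0.74, -0.006, 0.673]]
ft_force: [0.9, -0.3, 0.6]
grip_width: 0.0002
```

Run:
```python
from sh import *
P=[bot.read_camera(n) for n in("side","scene","wrist")]
import pickle; pickle.dump(P,open("P17.pkl","wb"))
crop(P[0],"pics/si17.png",245,110,100,90,7)
crop(P[1],"pics/sc17.png",130,140,120,100,6)
cv2.imwrite("pics/w17.png",P[2]["pixels"][:,:,::-1]); cv2.imwrite("pics/scf17.png",P[1]["pixels"][:,:,::-1])
s=bot.sense();print(s["time"],s["eef_pos"],s["ft_force"])
```

```text
18.7167 [ 0.46275706 -0.22436513  0.2511243 ] [ 0.50275649  0.28595544 -0.80762986]
```

View pics/si17.png

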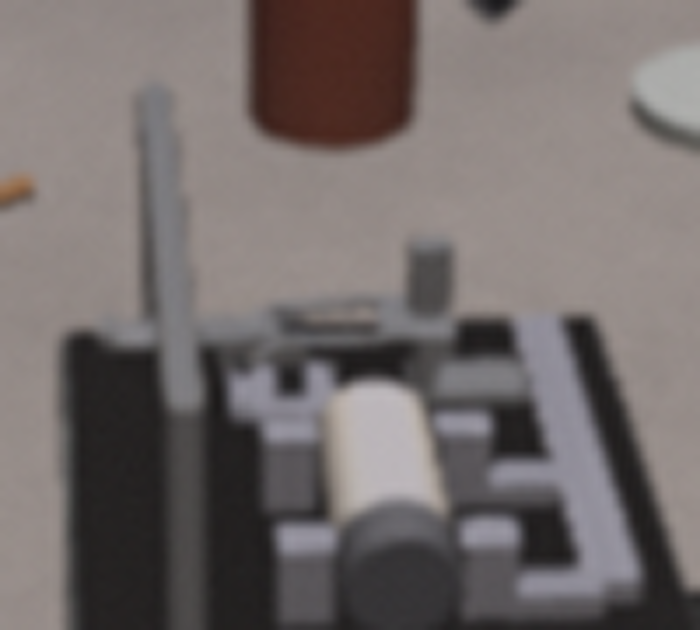

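View pics/sc17.png

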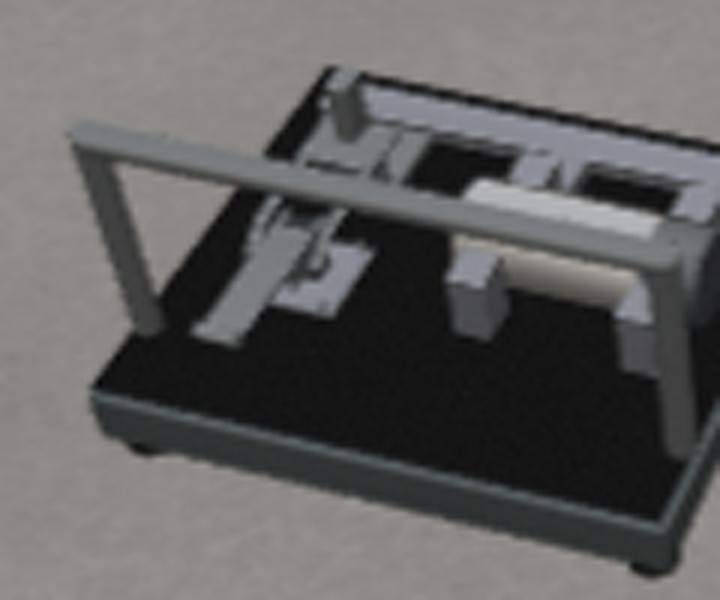

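View pics/w17.png

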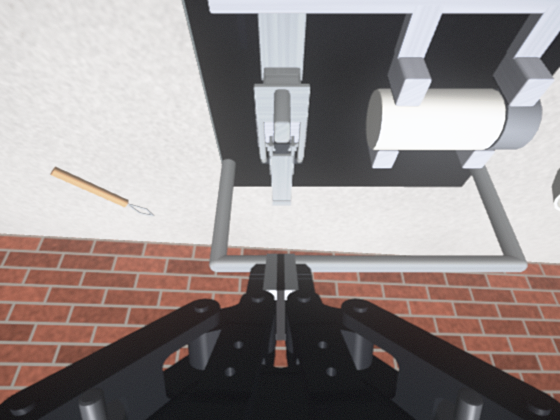

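View pics/scf17.png

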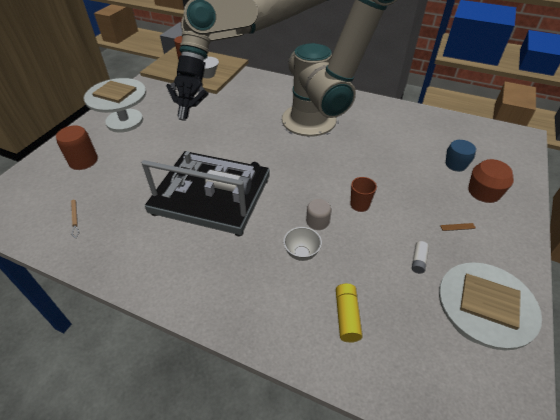

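Run:
```python
from sh import *
import pickle
P=pickle.load(open("P17.pkl","rb"));b=P[0]; a=P[1]
g=lambda X:(proj(b,W(X))-[245,110]+.5)*7-.5
ga=lambda X:(proj(a,W(X))-[130,140]+.5)*6-.5
for th in(0,5,10):
    t=np.radians(th); e=lambda r,h,y:[r*np.cos(t)-h*np.sin(t),y,80+r*np.sin(t)+h*np.cos(t)]
    print(th,"end top +y",g(e(90,7,-79)),"end top -y",g(e(90,7,-101)),"scene +y/-y",ga(e(90,7,-79)),ga(e(90,7,-101)))
print("fin top",g([-64.8,-84,129]), "jaw prong faces open/closed",g([-70,110,90]),g([-55.5,110,90]),"fin top if 14.5mm back")
```

```text
0 end top +y [[ 99.08162761 345.95595818]] end top -y [[ 97.95921494 323.55314955]] scene +y/-y [[234.82358262 342.96170741]] [[194.05814124 333.68532281]]
5 end top +y [[100.63849594 330.96400449]] end top -y [[ 99.4926648  308.68180285]] scene +y/-y [[232.37906277 330.21517728]] [[191.44254721 320.94908429]]
10 end top +y [[103.68041485 316.04682758]] end top -y [[102.49208458 293.88661033]] scene +y/-y [[230.63433459 316.56293857]] [[189.54137967 307.31517773]]
fin top [[432.26354101 249.32258493]] jaw prong faces open/closed [[495.07865562 545.27888694]] [[460.37689866 546.51902447]] fin top if 14.5mm back
```

The lever end projects to where 0° predicts (side about (99,323–346), scene about (235,343)/(194,334)). The jaw prong face is at column 460, the clamped position. The bystanders are where they were. Handing in.

```bash
python3 -c "
from bench import bot
print(bot.hand_in())"
```

```text
the job is handed in; nothing more can be done
None
```

The jar is clamped in the shaker and the job is handed in, at about 19 s on the robot's clock against the 61 s limit. I did it in the order you gave:

1. **Jar:** I laid it on its side between the two prong pairs and let go.
2. **Claw:** I pinched the claw's fin, swung the lever back to about 1.85 rad, dropped the tooth behind the keeper and let go.
3. **Lever:** I pressed it down under the guard bar, with the tool leaning back about 42°, until it hit its stop. The force there rose to about 18 N with no further motion.

**Last checks:**
- In both the scene and side cameras the end of the lever sits where a flat lever (0°, to within about 1°) should be.
- The jaw prong faces are at the clamped position, about 14.5 mm of travel, and the jar touches both prong pairs.
- The claw is hooked and level, the gripper is clear of everything, and the force reading is near zero.
- By eye in the scene picture, the beaker, bowl and chuck stand where they were at the start.

**Disagreements:**
- The edges of the deck showed up to about 8 mm inside where the listed size put them. I went by the prongs and fin instead, which agreed within about 2 mm.
- The force sensor read nearly zero for most of the lever swing, so I judged that part from the pictures.

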